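Clear the jammed specimen chute

TASK

A brown stub has turned crosswise and jammed the sloping specimen chute. First squeeze the two orange side buttons of the blue gate together to unlatch it, lift the gate out and leave it leaning at a slant, foot on the base of the gate rest and back against its rail. Then lift the stub out into the red scrap bin, so that the grey half-prisms slide down to the outlet, and lay every half-prism on its long side directly on the floor of the yellow tray, none stacked; leave the tin, the brush and the scraper where they are.

Things in the scene. Friction and masses are not known exactly. Their poses are not given: they have to be found in the camera images.
- chute: fixed aluminium feed chute. Its frame is level, on the table below the inner face of the end stop; x points horizontally up the chute, y across, z up. Floor 56 mm wide, 515 mm long, slippery, rises at 30 deg from z 20 mm at the stop; side walls 5 mm thick, 12 mm high, 46 mm apart; stop 30 mm high. The walls are cut away from 245 to 291 mm up the slope: there the stub is caught
- outlet (a point): on the chute: where the centre of the first half-prism rests against the stop, long side up the slope, once freed; the next then touches it from behind and follows when it is taken
- keeper (a point): on the chute: middle between the tops of the two steel keeper lips of the green gate posts. The lips are 80 mm apart, 6 mm thick; posts 26 mm thick in x, from 38.5 to 52 mm either side. Flanges hold the gate's lowest 50 mm: lift it straight up over 50 mm, then draw it out down the chute, or lift it 130 mm to clear the lips
- gate: loose blue gate, 0.26 kg: panel 74 (y) x 8 (x) x 110 mm high with a latch head on top, 167 mm in all. Origin at the centre of its bottom edge, z up. At the start it stands across the chute, its origin at x 90, z 90 mm of the chute's frame, axes parallel. A steel tongue at the foot of each button (110 to 116 mm up, out to 44 mm) is caught under a keeper lip, whose top is 124 mm up
- gate_grip (a point): between the two orange side buttons, 149 mm above the gate's origin. Buttons 24 mm thick in x, from 115 to 161 mm above the origin; outer faces 64 mm apart in y, 48 mm when squeezed home. Squeeze them across y from above, fingertips kept above the lips; the same grip carries the gate. Each must go in 5 mm or more to clear its lip
- button_left (a joint): left (+y of the gate) button: 0 out, 0.008 m squeezed home; spring about 3 N at first and 9 N home
- button_right (a joint): right (-y of the gate) button: 0 out, 0.008 m squeezed home; spring as the left
- rest: fixed gate rest; origin on the table under it. Green base 110 mm wide (y), from x -45 to 55 mm, upper side at z 8 mm; dark toe strip from x -40 to -32 mm, top at z 20 mm; behind it the rubber rail on two posts. The gate's foot stands on the base between the toe strip and the posts (x -32 to 20), its back falls towards +x against the rail, its y along the rest's y
- rail (a point): middle of the front face of the rest's rubber rail, at x 20, z 92 mm of the rest; the rail is 110 mm long and from z 85 to 99 mm
- stub: brown broken mortar stub 40 x 64 x 40 mm, 0.22 kg; origin at its centre; its y axis is the 64 mm length, lying across the chute at the start with 4 mm standing out beyond the outer side of each wall, tilted with the slope; held only by the wall ends. Draw it out square to the slope (a straight lift shoves the half-prisms that lean on it)
- half1: grey mortar half-prism, block 72 x 40 x 40 mm, 0.25 kg; origin at its centre, x along its 72 mm length; lies in the chute at the start, long side up the slope, behind the stub
- half2: grey mortar half-prism, block 72 x 40 x 40 mm, 0.25 kg; origin at its centre, x along its 72 mm length; lies in the chute at the start, long side up the slope, behind the stub
- half3: grey mortar half-prism, block 72 x 40 x 40 mm, 0.25 kg; origin at its centre, x along its 72 mm length; lies in the chute at the start, long side up the slope, behind the stub; may be absent
- half4: grey mortar half-prism, block 72 x 40 x 40 mm, 0.25 kg; origin at its centre, x along its 72 mm length; may be absent; if there, it already lies flat in one corner of the tray (+x +y) from before the jam
- tray: loose yellow tray, 0.9 kg, outside 205 (x) x 190 (y) mm, walls 5 mm thick, rim 14 mm high, inner floor 5 mm above its origin, which is the centre of its underside; room for four half-prisms lying in two rows
- bin: loose red scrap bin, 0.6 kg, outside 140 x 140 x 50 mm high, walls and floor 5 mm; origin at the centre of its underside
- tin: bystander: sample tin, 66 mm in diameter, 90 mm high; origin at the centre of its underside
- brush: bystander: brush lying on the table behind the chute; origin in its handle region, x along it
- scraper: bystander: scraper lying near the robot's base; x along it
Mind the look-alikes: they are no part of the job. Leave any green or pink look-alike of the half1 alone.

How it is judged:
On the way, in this order (a step that is already met when the one before it is completed fails the run):
1. both side buttons are squeezed in by more than 5 mm while the gate still stands in its posts (value of joint each of button_left, button_right above 0.005 m and z of gate in the frame of chute between 0.082 and 0.1 m and contact force between gate and the fingers above 2 N), for 0.1 s.
2. the gate leans at rest against the gate rest, let go (angle between gate's own z axis and vertical between 0.1 and 0.6 rad and x of gate in the frame of rest between -0.05 and 0.02 m and y of gate in the frame of rest between -0.04 and 0.04 m and z of gate in the frame of rest below 0.03 m and contact force between gate and rest above 0.2 N and contact force between gate and the fingers below 0.1 N and linear speed of gate below 0.05 m/s), for 0.4 s.
3. the stub lies in the scrap bin, let go (x of stub in the frame of bin between -0.065 and 0.065 m and y of stub in the frame of bin between -0.065 and 0.065 m and z of stub in the frame of bin below 0.06 m and contact force between stub and the fingers below 0.1 N and linear speed of stub below 0.05 m/s), for 0.3 s.
At the end, for the whole second after the job is handed in: The gate leans on the gate rest, 0.1 to 0.6 rad from upright, foot on its base, touching it; the stub is in the scrap bin; every half-prism lies on a long side on the tray floor (centre 18 to 31 mm above the tray's underside), inside the rim; all at rest and released (all of step 2 and all of step 3 and x of half1 in the frame of tray between -0.085 and 0.085 m and y of half1 in the frame of tray between -0.08 and 0.08 m and z of half1 in the frame of tray between 0.018 and 0.031 m and linear speed of each of half1, half2, half3, half4 below 0.05 m/s and contact force between each of half1, half2, half3, half4 and the fingers below 0.1 N and x of half2 in the frame of tray between -0.085 and 0.085 m and y of half2 in the frame of tray between -0.08 and 0.08 m and z of half2 in the frame of tray between 0.018 and 0.031 m and x of half3 in the frame of tray between -0.085 and 0.085 m and y of half3 in the frame of tray between -0.08 and 0.08 m and z of half3 in the frame of tray between 0.018 and 0.031 m and x of half4 in the frame of tray between -0.085 and 0.085 m and y of half4 in the frame of tray between -0.08 and 0.08 m and z of half4 in the frame of tray between 0.018 and 0.031 m).
It fails at once if the tin is moved by more than 40 mm (distance of tin from where it was at the start of the episode above 0.04 m).
It fails at once if the brush is moved by more than 40 mm (distance of brush from where it was at the start of the episode above 0.04 m).
It fails at once if the scraper is moved by more than 40 mm (distance of scraper from where it was at the start of the episode above 0.04 m).
Of half3, half4 only 1 to 2 are there at a start; the rules pass over those that are not, and their reading is None.
At some moment in a run one of tray, bin may be knocked a few centimetres aside while the robot is not near it.
It also fails if it takes over 200 s, if anything falls off the work surface, if the arm or the gripper's body presses on something with over 40 N, if the wrist force passes 120 N, or if a joint passes its speed limit or range.

ROBOT

A 7-joint arm with a two-finger parallel gripper is mounted at the origin on the work surface. World frame = base frame: x ahead of the robot, y to its left, z up, the work surface at z = 0. Lengths are in m, angles in rad, forces in N, time in s.
With the tool pointing down it reaches from about 0.425 to 0.925 m from the base axis. Payload 6.8 kg.
Tool frame: the origin (TCP) lies at the very end of the fingers, on their centre line; the grasp point (between the pads) lies 19 mm behind it; z points along the fingers, y is the line along which they close (so a half turn about z gives the same grasp; the last joint's range is limited). The gripper opens to 85 mm and grips with 20 to 120 N. Pads are 22 mm wide; open, the fingers measure 114 mm over their backs; the gripper's body (76 mm by 85 mm) begins 54 mm behind the grasp point. The pads swing forward as they close: fully open they stand 13 mm farther back than shut.
Start: joints at [1.236, 0.477, 0.022, 1.555, -0.011, 1.109, -0.083], TCP at [0.152, -0.658, 0.195] pointing down, gripper open.
Joint ranges: [-2.96, 2.96], [-0.34, 2.1], [-1.41, 1.46], [0.24, 2.44], [-1.37, 4.51], [0.17, 1.92], [-2.96, 2.96]. Speed limits (rad/s): [2.39, 2.39, 3.14, 3.14, 3.14, 3.14, 3.14].

INTERFACE

Orientations are given as a unit quaternion [w, x, y, z].
In Python, from station import bot gives the robot as it stands. The module is installed in compiled form; this text tells all that it offers.
- The arm moves only by the shell command python3 -m jog 'ROWS' [OPENING] [FORCE]. ROWS is JSON, a list of rows, each a list of 4 numbers: the shift along the tool's x, y, z in cm, then the turn about the tool's z in rad. In form: [[x, y, z, spin], ...]. A call has 1 to 20 rows; each row is the pose to reach, as a shift and turn from the pose commanded when the call began, along the tool's axes at that moment; what a row does not reach only later rows make up. A row lasts 1/12 s, in which the tool goes at most 41.7 mm and 7.16 degrees, less where a joint would pass 70% of its speed; a pose out of reach is approached as far as the arm can. A call with a gripper value outside its range is refused whole. OPENING is the closure, from -1 (fully open) to 1 (shut), set as the call begins (- or left out, the last holds). The fingers move at their own pace and stop on an object; FORCE is the grip in N (left out, the last holds). Time passes only in rows, so rows that repeat a pose let the fingers close. It gives the time, the measured TCP pose, the force, the opening and the grip force at its end, in the units of the state.
- bot.get_obs(): the state, without advancing time (a new reading comes with each control period).
- bot.read_camera(name): name is "scene" or "top" or "wrist"; returns a dict with "pixels" (384x512x3 uint8, red, green, blue), "depth" (384x512 float32, m along the optical axis (not along the pixel's ray), 0 where there is no reading), "fovy" (degrees; the focal length in pixels is half the picture's height over the tangent of half this angle, whatever the lens; pixels are square), "cx", "cy" (the principal point, pixels), "distortion" ([k1, k2, p1, p2, k3] as OpenCV has them; the pictures are not rectified), "pose" (4x4, takes a point from camera to world coordinates). Camera axes: x right, y down, z forward; pixel columns grow to the right and rows downward; lengths in m; the calibration is good to about 2 mm. A picture is of the moment at which its call begins.
- bot.hand_in(): hands the job in; it is judged then, once.
The state is a dict: "t": time; "q": joint angles; "joint_vel": joint speeds; "joint_torque": joint torques, N m; "eef_pos": TCP position; "tool_rot": TCP orientation; "contact_force": force on the tool from outside, world axes, zero at the start; "torque": the same for the moment, N m; "gripper_width": opening from 0.0 (shut) to 1.0 (fully open); "grasp_force": force on a finger pad.
Only numpy, scipy, OpenCV 4.12 (cv2) and the standard library are available. Lean on these libraries where they do the work, as an engineer would, in place of code of your own. Each camera call takes 0.05 s, during which the arm holds its last target. There are 200 camera calls.

## Working session

There is one attempt and no reset: what is moved stays moved. The work goes in short steps, Python scripts to look and compute and a shell command to move; the robot and the scene stay as the last step left them, time stands still between calls to the robot, and variables do not carry over. Pictures are saved under pics/ and viewed, at most 17 in all, crops included, and the job is handed in when it is done.

```bash
mkdir -p pics; ls; cat > h.py <<'E'
import numpy as np, cv2
from station import bot
def cam(n):
    c=bot.read_camera(n); h=c["pixels"].shape[0]; f=h/2/np.tan(np.radians(c["fovy"])/2)
    c["K"]=np.array([[f,0,c["cx"]],[0,f,c["cy"]],[0,0,1.]]); c["D"]=np.array(c["distortion"],float); c["P"]=np.array(c["pose"]); return c
def rays(c,uv):
    p=cv2.undistortPoints(np.array(uv,float).reshape(-1,1,2),c["K"],c["D"])[:,0]
    return np.c_[p,np.ones(len(p))]
def cloud(c):
    h,w=c["depth"].shape; u,v=np.meshgrid(np.arange(w),np.arange(h))
    r=rays(c,np.c_[u.ravel(),v.ravel()])*c["depth"].reshape(-1,1)
    return (r@c["P"][:3,:3].T+c["P"][:3,3]).reshape(h,w,3)
def onplane(c,uv,z):
    d=rays(c,uv)@c["P"][:3,:3].T; o=c["P"][:3,3]; return o+d*((z-o[2])/d[:,2])[:,None]
def save(c,name): cv2.imwrite("pics/"+name,cv2.cvtColor(c["pixels"],cv2.COLOR_RGB2BGR))
E
python3 - <<'E'
from h import *
o=bot.get_obs(); print({k:np.round(v,3) for k,v in o.items()})
for n in("scene","top"):
    c=cam(n); save(c,n+"0.png"); print(n,c["K"].round(1).tolist(),c["D"],c["P"].round(3).tolist(),(c["depth"]>0).mean())
    np.savez(n+"0.npz",p=c["pixels"],X=cloud(c))
E
```

```text
pics
{'t': np.float64(0.0), 'q': array([ 1.236,  0.478,  0.022,  1.556, -0.011,  1.109, -0.083]), 'joint_vel': array([ 0.001, -0.003, -0.001,  0.   ,  0.   , -0.001,  0.001]), 'joint_torque': array([-1.0000e-03, -5.9645e+01,  1.6080e+00, -2.8120e+01,  1.3000e-02,
        9.0000e-03, -0.0000e+00]), 'eef_pos': array([ 0.152, -0.657,  0.194]), 'tool_rot': array([-0.001,  0.994,  0.113, -0.   ]), 'contact_force': array([ 0.351, -0.008,  0.079]), 'torque': array([0.013, 0.019, 0.011]), 'grasp_force': np.float64(0.0), 'gripper_width': np.float64(0.999)}
scene [[380.2, 0.0, 264.6], [0.0, 380.2, 189.9], [0.0, 0.0, 1.0]] [0.02028611 0.         0.         0.         0.        ] [[-0.372, 0.68, -0.632, 1.372], [0.928, 0.282, -0.243, 0.388], [0.013, -0.677, -0.736, 1.19], [0.0, 0.0, 0.0, 1.0]] 0.9880879720052084
top [[356.2, 0.0, 251.2], [0.0, 356.2, 189.9], [0.0, 0.0, 1.0]] [-0.06328526  0.          0.          0.          0.        ] [[-0.006, -0.993, 0.115, 0.39], [-1.0, 0.002, -0.031, 0.051], [0.031, -0.116, -0.993, 1.205], [0.0, 0.0, 0.0, 1.0]] 0.99609375
```

View pics/top0.png

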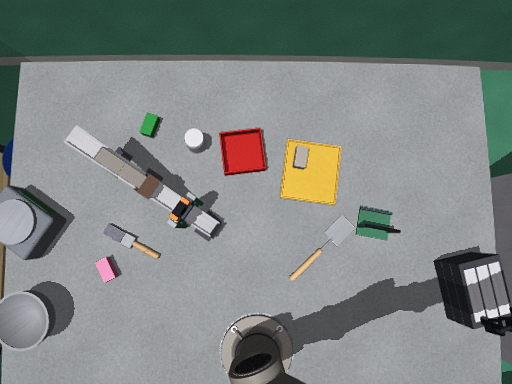

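View pics/scene0.png

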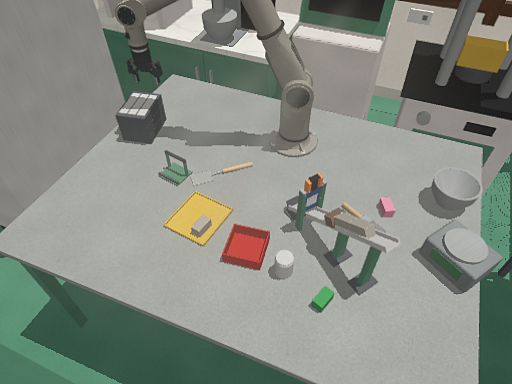

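```bash
python3 - <<'E'
from h import *
a=cv2.imread("pics/top0.png")[110:250,50:240]; b=cv2.imread("pics/scene0.png")[165:300,275:410]
a=cv2.resize(a,(800,590))[:, :]; a=cv2.resize(cv2.imread("pics/top0.png")[115:245,60:230],None,fx=2.4,fy=2.4,interpolation=cv2.INTER_CUBIC)
b=cv2.resize(b,(390,390),interpolation=cv2.INTER_CUBIC); a=cv2.resize(a,(408,312))
im=np.zeros((390,800,3),np.uint8); im[:312,:408]=a; im[:,410:]=b; cv2.imwrite("pics/chute.png",im)
for n in("top","scene"):
    d=np.load(n+"0.npz"); p,X=d["p"],d["X"]; hsv=cv2.cvtColor(p,cv2.COLOR_RGB2HSV)
    H,S,V=[hsv[...,i].astype(int) for i in range(3)]; z=X[...,2]
    def rep(nm,m,lo=-.02,hi=.4):
        m=m&(z>lo)&(z<hi)&(X[...,0]>.1)&(X[...,0]<1)&(abs(X[...,1])<.75)
        k,l,st,ce=cv2.connectedComponentsWithStats(m.astype(np.uint8))
        for i in range(1,k):
            if st[i,4]>=25:
                q=X[l==i]; print(n,nm,st[i,4],"px",ce[i].round(0),"med",np.median(q,0).round(3),"min",q.min(0).round(3),"max",q.max(0).round(3))
    rep("red",((H<6)|(H>174))&(S>160)); rep("yellow",(H>20)&(H<32)&(S>150)); rep("orange",(H>=6)&(H<19)&(S>190)); rep("green",(H>45)&(H<90)&(S>90)); rep("blue",(H>95)&(H<125)&(S>120))
    rep("brown",(H>5)&(H<20)&(S>70)&(S<190)); rep("pink",(H>150)&(H<176)&(S>80))
E
```

```text
top red 1782 px [242. 151.] med [0.663 0.045 0.006] min [ 0.582 -0.031 -0.004] max [0.733 0.118 0.055]
top yellow 2715 px [312. 174.] med [ 0.581 -0.2    0.005] min [ 0.48  -0.294 -0.004] max [ 0.703 -0.084  0.021]
top green 312 px [150. 125.] med [0.748 0.355 0.039] min [ 0.71   0.331 -0.005] max [0.794 0.386 0.046]
top green 144 px [ 37. 202.] med [0.483 0.707 0.066] min [0.453 0.662 0.035] max [0.514 0.749 0.09 ]
top green 38 px [198. 202.] med [0.48  0.18  0.124] min [0.472 0.176 0.001] max [0.485 0.196 0.194]
top green 719 px [373. 224.] med [ 0.415 -0.399  0.008] min [ 0.36  -0.46   0.002] max [ 0.463 -0.341  0.095]
top green 56 px [181. 225.] med [0.41  0.229 0.134] min [0.403 0.223 0.007] max [0.421 0.234 0.198]
top brown 298 px [148. 186.] med [0.521 0.315 0.187] min [0.486 0.287 0.002] max [0.563 0.363 0.2  ]
top brown 43 px [185. 201.] med [0.472 0.202 0.251] min [0.463 0.188 0.201] max [0.482 0.212 0.258]
top brown 35 px [173. 217.] med [0.431 0.231 0.25 ] min [ 0.421  0.22  -0.001] max [0.439 0.288 0.254]
top brown 167 px [146. 250.] med [0.33  0.363 0.017] min [ 0.303  
[... 384 characters left out ...]
47.] med [0.651 0.044 0.008] min [ 0.583 -0.027 -0.001] max [0.731 0.121 0.057]
scene green 321 px [322. 299.] med [0.758 0.361 0.04 ] min [0.695 0.333 0.001] max [0.792 0.389 0.047]
scene brown 97 px [236. 167.] med [ 0.286 -0.167  0.018] min [ 0.239 -0.213  0.   ] max [ 0.33  -0.11   0.027]
scene brown 57 px [320. 180.] med [0.435 0.235 0.235] min [0.185 0.205 0.006] max [0.441 0.242 0.261]
scene brown 85 px [308. 186.] med [0.475 0.203 0.232] min [0.459 0.188 0.195] max [0.483 0.213 0.258]
scene brown 86 px [352. 210.] med [0.334 0.365 0.019] min [0.312 0.324 0.008] max [0.356 0.405 0.027]
scene pink 58 px [388. 213.] med [0.297 0.502 0.024] min [0.287 0.48  0.003] max [0.309 0.52  0.044]
```

View pics/chute.png

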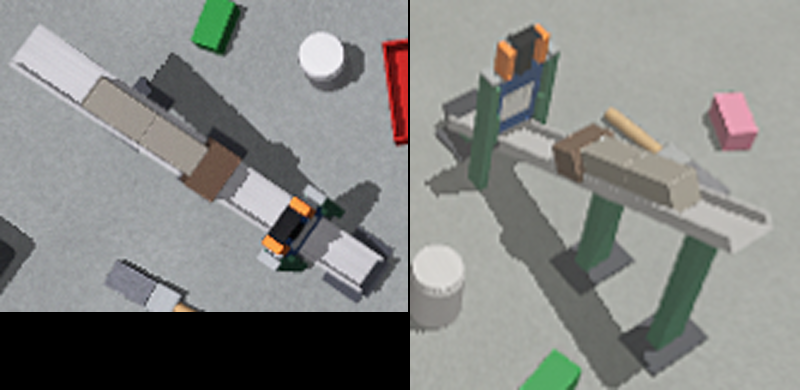

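```bash
python3 - <<'E'
from h import *
for n in("top","scene"):
    d=np.load(n+"0.npz"); p,X=d["p"],d["X"]; q=X.reshape(-1,3)
    th=np.radians(56); g=np.array([.4535,.2175])
    for it in range(4):
        e=np.array([np.cos(th),np.sin(th)]); f=np.array([-e[1],e[0]]); 
        x=(q[:,:2]-g)@e; y=(q[:,:2]-g)@f; h=(q[:,2]-(.02+(x+.09)*np.tan(np.pi/6)))*np.cos(np.pi/6)
        m=(abs(y)<.045)&(x>.02)&(x<.33)&(h>-.006)&(h<.05); xs=[];ys=[]
        for b in np.arange(.02,.33,.01):
            k=m&(x>=b)&(x<b+.01)
            if k.sum()>5: xs.append(b+.005); ys.append((np.percentile(y[k],2)+np.percentile(y[k],98))/2)
        a=np.polyfit(xs,ys,1); th+=np.arctan(a[0]); g=g+f*a[1]
    print(n,"theta",np.degrees(th),"centre line pt",g,"resid",a, "ys",np.round(np.array(ys)*1000,1))
    # long profile
    k=(abs(y)<.015)&(x>-.12)&(x<.4)
    for b in np.arange(-.12,.4,.02):
        kk=k&(x>=b)&(x<b+.02); 
        if kk.sum(): print(round(b+.01,3),np.round(np.percentile(h[kk],[20,50,80])*1000,0),end=";")
    print()
    hsv=cv2.cvtColor(p,cv2.COLOR_RGB2HSV); H,S=hsv[...,0].astype(int),hsv[...,1]
    m=(((H<6)|(H>174))&(S>150)&(X[...,2]>.044)&(X[...,2]<.06)); r=cv2.minAreaRect(X[m][:,:2].astype(np.float32)*1000); print("bin",r)
    m=((H>20)&(H<32)&(S>120)&(X[...,2]>.009)&(X[...,2]<.025)&(X[...,0]<.75)&(X[...,0]>.4)); r=cv2.minAreaRect(X[m][:,:2].astype(np.float32)*1000); print("tray",r)
    R=(X[...,0]>.33)&(X[...,0]<.5)&(X[...,1]<-.3)&(X[...,1]>-.5)
    for nm,lo,hi in(("base",.004,.012),("toe",.017,.024),("rail",.080,.105)):
        m=R&(X[...,2]>lo)&(X[...,2]<hi); P=X[m]; r=cv2.minAreaRect(P[:,:2].astype(np.float32)*1000); print(nm,m.sum(),r,P.mean(0).round(4))
    m=R&(X[...,2]>.017); print("px", np.argwhere(m).min(0),np.argwhere(m).max(0))
    m=(X[...,0]>.5)&(X[...,0]<.72)&(X[...,1]<-.08)&(X[...,1]>-.3)&(X[...,2]>.035)&(X[...,2]<.06); print("half4",m.sum(),cv2.minAreaRect(X[m][:,:2].astype(np.float32)*1000),np.median(X[m][:,2]))
E
```

```text
top theta 55.87111155959853 centre line pt [0.45443317 0.21687062] resid [-4.39436492e-09  4.56308304e-10] ys [ 0.   0.3  0.3  0.6  0.4 -0.4  0.  -0.1  0.2 -0.2  0.1 -2.5 -0.5 -0.6
 -0.3  0.1  0.2 -0.1  1.   1.   0.5  0.4  0.   0.6 -0.1 -0.   0.3  0.1
 -0.6 -0.7]
-0.11 [-5. 21. 30.];-0.09 [1. 3. 7.];-0.07 [-1.  0.  3.];-0.05 [-0.  1.  2.];-0.03 [-1.  1.  2.];-0.01 [  2.  82. 163.];0.01 [156. 157. 159.];0.03 [1. 1. 3.];0.05 [-0.  0.  3.];0.07 [-1.  1.  2.];0.09 [-0.  1.  3.];0.11 [ 1. 39. 41.];0.13 [39. 40. 42.];0.15 [39. 40. 42.];0.17 [40. 41. 43.];0.19 [40. 42. 43.];0.21 [40. 41. 43.];0.23 [39. 41. 43.];0.25 [40. 41. 43.];0.27 [ 3. 12. 28.];0.29 [-0.  1.  3.];0.31 [-1.  1.  3.];0.33 [-0.  1.  3.];0.35 [-1.  1.  2.];
bin ((657.6884155273438, 43.9056282043457), (137.89955139160156, 139.0525360107422), 7.046975612640381)
tray ((592.6996459960938, -189.87525939941406), (188.4961395263672, 203.0500946044922), 82.08549499511719)
base 778 ((414.0924987792969, -399.83172607421875), (163.7510528564453, 200.3483123779297), 1.035251259803772) [ 0.4142 -0.3951  0.0075]
toe 69 ((426.979919433593
[... 1373 characters left out ...]
97656), 6.234102249145508)
tray ((591.9310913085938, -189.62417602539062), (190.523193359375, 207.46453857421875), 82.02925872802734)
base 527 ((415.20635986328125, -400.17730712890625), (199.83563232421875, 167.9943389892578), 89.50729370117188) [ 0.4185 -0.3902  0.0076]
toe 48 ((423.2037658691406, -403.7023620605469), (109.42708587646484, 76.86751556396484), 76.84720611572266) [ 0.4467 -0.4099  0.0205]
rail 87 ((396.8287048339844, -397.81732177734375), (109.4334716796875, 14.937231063842773), 82.04448699951172) [ 0.3973 -0.3954  0.0968]
px [150 158] [182 187]
half4 197 ((636.2197875976562, -151.26185607910156), (42.55106735229492, 76.21884155273438), 80.25775909423828) 0.046924767452906746
```

```bash
cat >> h.py <<'E'
from scipy.spatial.transform import Rotation as Ro
def toolR():
    w,x,y,z=bot.get_obs()["tool_rot"]; return Ro.from_quat([x,y,z,w]).as_matrix()
def rel(*wps):
    """world waypoints (x,y,z[,tool-y angle deg]) -> tool cm + spin"""
    R=toolR(); o=bot.get_obs(); p=np.array(o["eef_pos"]); ya=np.degrees(np.arctan2(R[1,1],R[0,1]))
    print("tcp",p.round(4),"ydir",round(ya,2),"tilt",np.degrees(np.arccos(-R[2,2])).round(2),"F",np.round(o["contact_force"],1),"w",round(float(o["gripper_width"]),3),"g",round(float(o["grasp_force"]),1),"t",round(float(o["t"]),1),"q7",round(float(o["q"][6]),2))
    for w in wps:
        d=R.T@(np.array(w[:3])-p)*100; s=-np.radians((w[3]-ya+90)%180-90) if len(w)>3 else 0; print(w,"->",d.round(2),"spin",round(float(s),3))
# frames
CH=np.array([.4542,.2170])-.09*np.array([np.cos(np.radians(55.85)),np.sin(np.radians(55.85))]); CE=np.array([np.cos(np.radians(55.85)),np.sin(np.radians(55.85))]); CF=np.array([-CE[1],CE[0]])
def chute(x,y,z): q=CH+CE*x+CF*y; return [q[0],q[1],z]
RO=np.array([.4223,-.4020]); RX=np.array([-.980,.198]); RY=np.array([-.198,-.980])
def rest(x,y,z): q=RO+RX*x+RY*y; return [q[0],q[1],z]
E
python3 - <<'E'
from h import *
rel((.55,-.3,.38,-34.15),(.52,.05,.38,-34.15),chute(.09,0,.36)+[-34.15],chute(.09,0,.222)+[-34.15])
print(CH)
E
```

```text
tcp [ 0.1516 -0.6571  0.1942] ydir -77.0 tilt 0.09 F [0.1 0.3 0. ] w 1.0 g 0.0 t 0.1 q7 -0.08
(0.55, -0.3, 0.38, -34.15) -> [ 46.85 -25.87 -18.54] spin -0.748
(0.52, 0.05, 0.38, -34.15) -> [ 51.79 -60.65 -18.48] spin -0.748
[np.float64(0.4542), np.float64(0.21699999999999997), 0.36, -34.15] -> [ 49.14 -78.4  -16.45] spin -0.748
[np.float64(0.4542), np.float64(0.21699999999999997), 0.222, -34.15] -> [ 49.14 -78.37  -2.65] spin -0.748
[0.40367747 0.14251863]
```

```bash
python3 -m jog '[[0,0,-9,-0.2],[4,-2,-18,-0.4],[47,-26,-18,-0.748],[47,-26,-18,-0.748],[47,-26,-18,-0.748],[47,-26,-18,-0.748],[47,-26,-18,-0.748],[47,-26,-18,-0.748],[47,-26,-18,-0.748],[47,-26,-18,-0.748],[47,-26,-18,-0.748],[47,-26,-18,-0.748],[47,-26,-18,-0.748],[47,-26,-18,-0.748],[47,-26,-18,-0.748],[47,-26,-18,-0.748],[47,-26,-18,-0.748],[47,-26,-18,-0.748],[47,-26,-18,-0.748],[47,-26,-18,-0.748]]' -1 40; python3 - <<'E'
from h import *
rel((.52,.05,.38,-34.15),chute(.09,0,.36)+[-34.15])
E
```

```text
t: 1.77
eef_pos: [0.5501, -0.3003, 0.3748]
tool_rot: [-0.0, 0.884, 0.467, -0.001]
contact_force: [0.7, -0.8, 0.7]
gripper_width: 1.003
grasp_force: 0.0
tcp [ 0.5501 -0.3003  0.3748] ydir -34.31 tilt 0.06 F [ 0.7 -0.8  0.7] w 1.003 g 0.0 t 1.8 q7 -0.29
(0.52, 0.05, 0.38, -34.15) -> [ 27.24 -22.23  -0.53] spin -0.003
[np.float64(0.4542), np.float64(0.21699999999999997), 0.36, -34.15] -> [ 37.33 -37.08   1.47] spin -0.003
```

```bash
python3 -m jog '[[27,-22,0,0],[27,-22,0,0],[27,-22,0,0],[27,-22,0,0],[27,-22,0,0],[27,-22,0,0],[27,-22,0,0],[27,-22,0,0],[27,-22,0,0],[37.3,-37,1.5,0],[37.3,-37,1.5,0],[37.3,-37,1.5,0],[37.3,-37,1.5,0],[37.3,-37,1.5,0],[37.3,-37,1.5,0],[37.3,-37,1.5,0],[37.3,-37,1.5,0],[37.3,-37,1.5,0],[37.3,-37,1.5,0],[37.3,-37,1.5,0]]' -1 40; python3 - <<'E'
from h import *
rel(chute(.09,0,.36)+[-34.15],chute(.09,0,.222)+[-34.15])
c=cam("wrist"); save(c,"w1.png"); X=cloud(c); p=c["pixels"]; hsv=cv2.cvtColor(p,cv2.COLOR_RGB2HSV); H,S=hsv[...,0].astype(int),hsv[...,1]
m=(H>=5)&(H<19)&(S>170)&(X[...,2]>.2)&(X[...,2]<.27)
k,l,st,ce=cv2.connectedComponentsWithStats(m.astype(np.uint8))
for i in range(1,k):
    if st[i,4]>60: q=X[l==i]; t=q[q[:,2]>np.percentile(q[:,2],95)-.005]; r=cv2.minAreaRect(t[:,:2].astype(np.float32)*1000); print(ce[i].round(),st[i,4],"zmax",np.percentile(q[:,2],95),r, "chute xy",[(np.array(r[0])/1000-CH)@CE,(np.array(r[0])/1000-CH)@CF])
E
```

```text
t: 3.43
eef_pos: [0.4551, 0.2165, 0.3601]
tool_rot: [0.0, 0.884, 0.467, -0.0]
contact_force: [0.7, -0.5, -0.3]
gripper_width: 1.001
grasp_force: 0.0
tcp [0.4551 0.2165 0.3601] ydir -34.28 tilt 0.01 F [ 0.7 -0.5 -0.3] w 1.001 g 0.0 t 3.4 q7 -1.24
[np.float64(0.4542), np.float64(0.21699999999999997), 0.36, -34.15] -> [-0.01 -0.1   0.01] spin -0.002
[np.float64(0.4542), np.float64(0.21699999999999997), 0.222, -34.15] -> [-1.000e-02 -1.000e-01  1.381e+01] spin -0.002
[226. 182.] 281 zmax 0.2523486521600775 ((430.22418212890625, 230.8878631591797), (22.294652938842773, 9.916065216064453), 54.17884826660156) chute xy [np.float64(0.08803409091698204), np.float64(0.02763779635197546)]
[285. 180.] 261 zmax 0.25238204575224005 ((473.862060546875, 202.35977172851562), (20.203746795654297, 10.602587699890137), 56.718013763427734) chute xy [np.float64(0.08892169685743123), np.float64(-0.024490205616182065)]
```

View pics/w1.png

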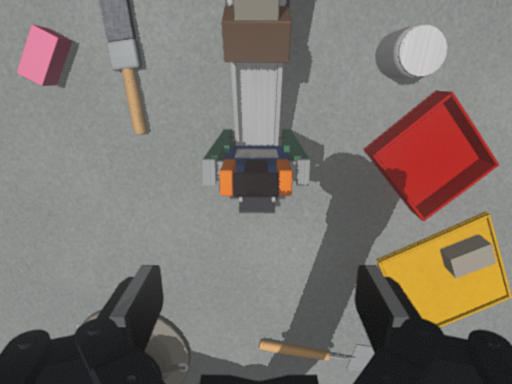

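```bash
python3 -m jog '[[-0.1,-0.2,4,0],[-0.1,-0.2,8,0],[-0.1,-0.2,11,0],[-0.1,-0.2,12.5,0],[-0.1,-0.2,13.3,0],[-0.1,-0.2,13.7,0],[-0.1,-0.2,13.7,0],[-0.1,-0.2,13.7,0]]' -1 40 && python3 -m jog '[[0,0,0,0],[0,0,0,0],[0,0,0,0],[0,0,0,0],[0,0,0,0],[0,0,0,0],[0,0,0,0],[0,0,0,0],[0,0,0,0],[0,0,0,0],[0,0,0,0],[0,0,0,0]]' 1 40; python3 - <<'E'
from h import *
rel(); c=cam("scene"); p=cv2.resize(cv2.cvtColor(c["pixels"],cv2.COLOR_RGB2BGR)[120:270,240:420],None,fx=3,fy=3); cv2.imwrite("pics/s1.png",p)
E
```

```text
t: 4.15
eef_pos: [0.4531, 0.2184, 0.2242]
tool_rot: [0.0, 0.884, 0.468, 0.001]
contact_force: [-0.6, 0.0, 0.9]
gripper_width: 1.001
grasp_force: 0.0
t: 5.15
eef_pos: [0.4523, 0.2179, 0.2231]
tool_rot: [0.0, 0.884, 0.468, -0.0]
contact_force: [-0.3, 0.3, -0.0]
gripper_width: -0.002
grasp_force: 0.0
tcp [0.4523 0.2179 0.2231] ydir -34.15 tilt 0.0 F [-0.3  0.3 -0. ] w -0.002 g 0.0 t 5.2 q7 -1.33
```

View pics/s1.png

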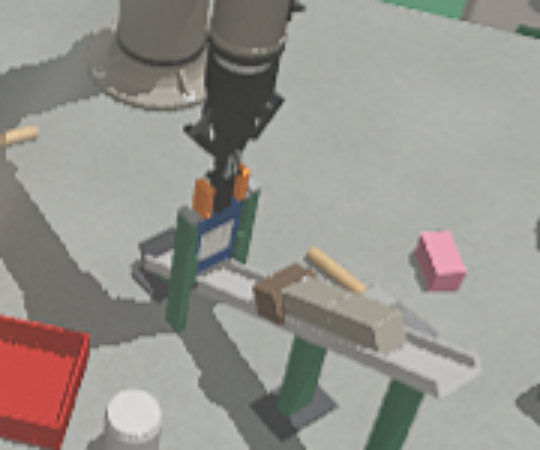

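```bash
python3 - <<'E'
from h import *
c=cam("scene"); X=cloud(c); p=c["pixels"].astype(int)
for u in (316,):
    for v in range(160,215,3): print(u,v,p[v,u].tolist(),X[v,u].round(3), "|",p[v,u-7].tolist(),X[v,u-7].round(3),"|",p[v,u+4].tolist(),X[v,u+4].round(3))
c=cam("top"); X=cloud(c); p=c["pixels"].astype(int)
d=X-np.array([.4523,.2179,.2231]); m=(abs(d[...,0])<.06)&(abs(d[...,1])<.06)&(d[...,2]>-.02); print("top",[(v,u,X[v,u].round(3).tolist(),p[v,u].tolist()) for v,u in np.argwhere(m)[::25]])
E
```

```text
316 160 [59, 61, 58] [1.372 0.388 1.19 ] | [67, 67, 65] [0.486 0.198 0.363] | [61, 62, 60] [0.465 0.229 0.356]
316 163 [59, 61, 59] [0.471 0.218 0.343] | [85, 86, 84] [0.483 0.198 0.347] | [62, 61, 61] [0.453 0.228 0.332]
316 166 [60, 61, 59] [0.473 0.22  0.332] | [64, 64, 64] [0.495 0.202 0.346] | [61, 62, 60] [0.453 0.23  0.319]
316 169 [62, 63, 60] [0.464 0.22  0.311] | [53, 53, 51] [0.491 0.203 0.329] | [47, 48, 45] [0.451 0.231 0.303]
316 172 [105, 106, 104] [0.463 0.221 0.296] | [180, 181, 175] [0.176 0.138 0.003] | [145, 147, 143] [0.163 0.184 0.008]
316 175 [124, 126, 122] [0.46  0.223 0.279] | [182, 183, 177] [0.192 0.143 0.   ] | [168, 97, 52] [0.428 0.231 0.253]
316 178 [107, 108, 106] [0.451 0.223 0.257] | [48, 50, 49] [0.462 0.201 0.259] | [125, 82, 58] [0.439 0.234 0.25 ]
316 181 [56, 57, 56] [0.453 0.225 0.245] | [174, 129, 97] [0.474 0.205 0.256] | [157, 101, 64] [0.44  0.236 0.237]
316 184 [55, 57, 56] [0.449 0.226 0.226] | [168, 107, 66] [0.478 0.207 0.247] | [168, 105, 64] [0.44  0.238 0.222]
316 187 [61, 58, 51] [0.446 0.227 0.208] | [157, 101, 64] [0.475 0.208 0.
[... 10432 characters left out ...]
), np.int64(168), [0.401, 0.158, 0.675], [145, 139, 133]), (np.int64(225), np.int64(150), [0.4, 0.187, 0.665], [160, 152, 147]), (np.int64(226), np.int64(134), [0.399, 0.216, 0.648], [193, 186, 182]), (np.int64(226), np.int64(159), [0.398, 0.172, 0.673], [154, 147, 141]), (np.int64(227), np.int64(143), [0.397, 0.2, 0.656], [152, 147, 139]), (np.int64(228), np.int64(129), [0.396, 0.224, 0.648], [186, 177, 171]), (np.int64(228), np.int64(154), [0.395, 0.18, 0.67], [157, 151, 144]), (np.int64(229), np.int64(140), [0.394, 0.207, 0.647], [148, 141, 136]), (np.int64(229), np.int64(165), [0.394, 0.162, 0.678], [152, 145, 138]), (np.int64(230), np.int64(152), [0.393, 0.183, 0.668], [156, 148, 143])]
```

```bash
python3 - <<'E'
from h import *
c=cam("wrist"); X=cloud(c); save(c,"w2.png"); rel()
T=toolR(); p=np.array(bot.get_obs()["eef_pos"]); L=(X-p)@T*1000
for u,v in ((256,200),(256,230),(256,250),(256,270),(256,290),(240,270),(270,270),(256,310)): print(u,v,c["pixels"][v,u],X[v,u].round(3),"tool mm",L[v,u].round(0))
E
```

```text
tcp [0.4523 0.218  0.2231] ydir -34.15 tilt 0.0 F [ 0.1  0.4 -0.1] w -0.002 g 0.0 t 5.3 q7 -1.33
256 200 [49 59 80] [0.452 0.22  0.171] tool mm [ 2. -1. 52.]
256 230 [39 33 37] [0.456 0.225 0.236] tool mm [  8.  -1. -13.]
256 250 [44 41 41] [0.458 0.227 0.263] tool mm [ 11.  -1. -40.]
256 270 [39 36 36] [0.458 0.228 0.282] tool mm [ 11.  -1. -59.]
256 290 [32 34 31] [0.458 0.227 0.295] tool mm [ 11.  -0. -72.]
240 270 [43 40 39] [0.45  0.227 0.274] tool mm [  6.  -8. -50.]
270 270 [83 83 85] [0.462 0.224 0.281] tool mm [ 11.   5. -58.]
256 310 [38 39 36] [0.454 0.221 0.297] tool mm [  3.  -0. -74.]
```

View pics/w2.png

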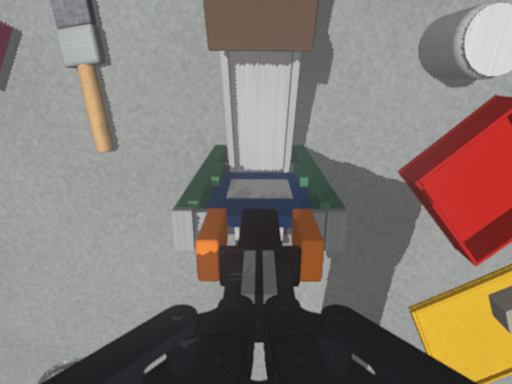

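```bash
python3 -m jog '[[0,0,0,0],[0,0,0,0],[0,0,0,0],[0,0,0,0],[0,0,0,0],[0,0,0,0],[0,0,0,0],[0,0,0,0],[0,0,0,0],[0,0,0,0]]' -1 40; python3 - <<'E'
from h import *
c=cam("wrist"); X=cloud(c); save(c,"w3.png")
T=toolR(); p=np.array(bot.get_obs()["eef_pos"]); L=(X-p)@T*1000
for v in range(230,384,12): print(v,[(u,L[v,u].round(0).astype(int).tolist()) for u in (130,150,160,360,370,385)])
E
```

```text
t: 6.18
eef_pos: [0.4522, 0.218, 0.2231]
tool_rot: [0.0, 0.884, 0.468, -0.0]
contact_force: [0.5, -0.5, -0.4]
gripper_width: 0.996
grasp_force: 0.0
230 [(130, [-100, -166, 222]), (150, [-99, -139, 221]), (160, [-100, -127, 223]), (360, [-101, 131, 223]), (370, [-101, 144, 223]), (385, [-100, 163, 223])]
242 [(130, [-117, -168, 222]), (150, [-118, -142, 225]), (160, [-118, -129, 224]), (360, [-118, 133, 223]), (370, [-118, 146, 223]), (385, [-117, 165, 222])]
254 [(130, [-135, -170, 222]), (150, [-135, -143, 222]), (160, [-134, -130, 222]), (360, [-135, 134, 223]), (370, [-135, 147, 222]), (385, [-135, 167, 222])]
266 [(130, [-154, -173, 223]), (150, [10, -45, -54]), (160, [-153, -132, 222]), (360, [9, 43, -53]), (370, [11, 47, -55]), (385, [-153, 170, 221])]
278 [(130, [7, -53, -58]), (150, [10, -42, -63]), (160, [4, -42, -53]), (360, [5, 43, -54]), (370, [11, 44, -65]), (385, [7, 53, -58])]
290 [(130, [11, -47, -72]), (150, [6, -42, -64]), (160, [-3, -42, -53]), (360, [0, 43, -57]), (370, [8, 43, -68]), (385, [11, 47, -72])]
302 [(130, [11, -44, -80]), (150, [1, -42, -66]), (160, [-
[... 267 characters left out ...]
1]), (160, [-252, -142, 223]), (360, [-252, 146, 222]), (370, [-4, 43, -74]), (385, [5, 43, -85])]
338 [(130, [3, -43, -88]), (150, [-275, -160, 223]), (160, [-274, -145, 223]), (360, [-275, 149, 224]), (370, [-10, 43, -74]), (385, [2, 43, -87])]
350 [(130, [17, -34, -108]), (150, [-296, -162, 222]), (160, [-297, -147, 223]), (360, [-297, 151, 223]), (370, [-298, 167, 223]), (385, [16, 34, -108])]
362 [(130, [18, -31, -114]), (150, [-320, -165, 222]), (160, [-320, -150, 223]), (360, [-320, 154, 222]), (370, [17, 29, -112]), (385, [17, 33, -113])]
374 [(130, [17, -31, -116]), (150, [18, -26, -117]), (160, [-344, -152, 222]), (360, [16, 25, -116]), (370, [16, 28, -116]), (385, [16, 31, -116])]
```

View pics/w3.png

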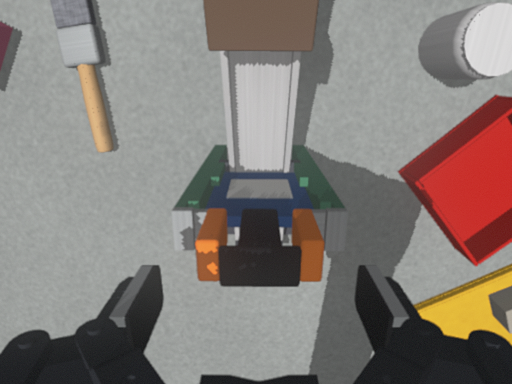

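```bash
sed -i 's/^RO=/TIP=.040 # real shut fingertip lies 40 mm above the reported TCP\nRO=/' h.py; python3 -m jog '[[0.1,0,2,0],[0.1,0,3.2,0],[0.1,0,4,0],[0.1,0,4.5,0],[0.1,0,4.5,0],[0.1,0,4.5,0]]' -1 40 && python3 -m jog '[[0,0,0,0],[0,0,0,0],[0,0,0,0],[0,0,0,0],[0,0,0,0],[0,0,0,0],[0,0,0,0],[0,0,0,0],[0,0,0,0],[0,0,0,0]]' 1 50
```

```text
t: 6.73
eef_pos: [0.4528, 0.2189, 0.1781]
tool_rot: [-0.0, 0.884, 0.468, -0.0]
contact_force: [0.4, 0.2, -0.1]
gripper_width: 1.002
grasp_force: 0.0
t: 7.57
eef_pos: [0.4545, 0.2202, 0.1807]
tool_rot: [0.0, 0.884, 0.468, 0.002]
contact_force: [-1.4, -0.6, 13.1]
gripper_width: 0.508
grasp_force: 50.8
```

```bash
python3 -m jog '[[0,0,-0.3,0],[0,0,-0.3,0],[0,0,-0.6,0],[0,0,-1,0],[0,0,-1.5,0],[0,0,-2,0],[0,0,-2,0]]' && python3 - <<'E'
from h import *
rel(); c=cam("scene"); X=cloud(c); p=c["pixels"]; hsv=cv2.cvtColor(p,cv2.COLOR_RGB2HSV); H,S=hsv[...,0].astype(int),hsv[...,1]
m=(H>=5)&(H<19)&(S>120)&(X[...,2]>.19)&(abs(X[...,0]-.454)<.06)&(abs(X[...,1]-.217)<.06); print(m.sum(),np.percentile(X[m][:,2],[2,50,98]))
cv2.imwrite("pics/s2.png",cv2.resize(cv2.cvtColor(p,cv2.COLOR_RGB2BGR)[120:270,240:420],None,fx=3,fy=3))
E
```

```text
t: 8.15
eef_pos: [0.4532, 0.2189, 0.1992]
tool_rot: [0.0, 0.884, 0.468, 0.0]
contact_force: [0.2, 0.9, -2.6]
gripper_width: 0.504
grasp_force: 51.7
tcp [0.4532 0.2189 0.1992] ydir -34.15 tilt 0.06 F [ 0.2  0.9 -2.6] w 0.504 g 51.7 t 8.2 q7 -1.35
39 [0.22681533 0.24727737 0.27137876]
```

View pics/s2.png

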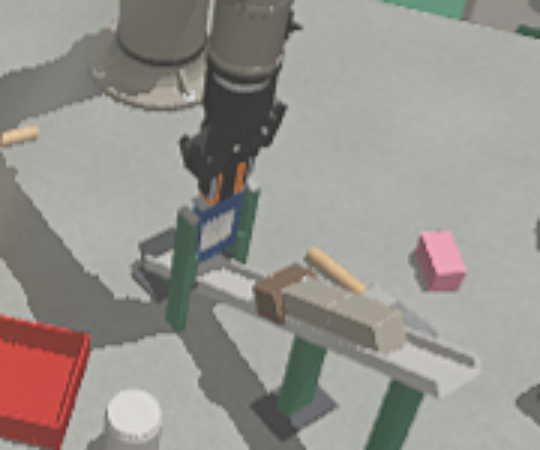

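The gate is in the grip at (225,185) in the crop and has risen 20 mm; the 2.6 N load matches its weight. I'll keep lifting.

```bash
python3 -m jog '[[0,0,-2,0],[0,0,-4,0],[0,0,-6,0],[0,0,-8,0],[0,0,-10,0],[0,0,-12,0],[0,0,-13,0],[0,0,-13,0]]' && python3 - <<'E'
from h import *
tz=.138-TIP
rel((.55,0,.33,-34.15),(.55,-.25,.33,-101.4),rest(-.02,0,.25)+[-101.4],rest(-.02,0,tz)+[-101.4])
E
```

```text
t: 8.87
eef_pos: [0.4536, 0.2193, 0.33]
tool_rot: [0.0, 0.884, 0.468, 0.002]
contact_force: [-1.4, 0.6, -3.1]
gripper_width: 0.504
grasp_force: 52.5
tcp [0.4536 0.2193 0.33  ] ydir -34.16 tilt 0.19 F [-1.4  0.6 -3.1] w 0.504 g 52.5 t 8.9 q7 -1.26
(0.55, 0, 0.33, -34.15) -> [-1.273e+01  2.029e+01  1.000e-02] spin -0.0
(0.55, -0.25, 0.33, -101.4) -> [-3.342e+01  3.433e+01 -1.000e-02] spin 1.173
[np.float64(0.4419), np.float64(-0.40596000000000004), 0.25, -101.4] -> [-52.41  34.12   7.94] spin 1.173
[np.float64(0.4419), np.float64(-0.40596000000000004), 0.098, -101.4] -> [-52.45  34.09  23.14] spin 1.173
```

```bash
python3 -m jog '[[-12.7,20.3,0,0],[-12.7,20.3,0,0],[-12.7,20.3,0,0],[-12.7,20.3,0,0],[-12.7,20.3,0,0],[-12.7,20.3,0,0],[-33,34,0,0.2],[-33,34,0,0.4],[-33,34,0,0.6],[-33,34,0,0.8],[-33,34,0,1],[-33,34,0,1.173],[-33,34,0,1.173],[-33,34,0,1.173],[-33,34,0,1.173],[-33,34,0,1.173],[-33,34,0,1.173],[-33,34,0,1.173],[-33,34,0,1.173],[-33,34,0,1.173]]' && python3 - <<'E'
from h import *
rel(rest(-.02,0,.25)+[-101.4],rest(-.02,0,.125)+[-101.4])
E
```

```text
t: 10.53
eef_pos: [0.5487, -0.245, 0.3275]
tool_rot: [-0.0, 0.995, -0.098, -0.0]
contact_force: [-0.2, 0.6, -3.3]
gripper_width: 0.503
grasp_force: 52.5
tcp [ 0.5487 -0.245   0.3275] ydir -101.28 tilt 0.05 F [-0.2  0.6 -3.3] w 0.503 g 52.5 t 10.5 q7 -1.51
[np.float64(0.4419), np.float64(-0.40596000000000004), 0.25, -101.4] -> [-7.32 17.87  7.76] spin 0.002
[np.float64(0.4419), np.float64(-0.40596000000000004), 0.125, -101.4] -> [-7.31 17.87 20.26] spin 0.002
```

```bash
python3 -m jog '[[-3.5,9,4,0],[-7.3,17.9,7.8,0],[-7.3,17.9,7.8,0],[-7.3,17.9,7.8,0],[-7.3,17.9,7.8,0],[-7.3,17.9,7.8,0],[-7.3,17.9,7.8,0],[-7.3,17.9,12,0],[-7.3,17.9,16,0],[-7.3,17.9,18,0],[-7.3,17.9,18,0],[-7.3,17.9,18,0]]' && python3 - <<'E'
from h import *
rel(rest(-.02,0,.125)+[-101.4])
c=cam("wrist"); save(c,"w4.png"); X=cloud(c); z=X[...,2]
for n in("wrist","scene"):
    if n=="scene": c=cam(n); X=cloud(c); z=X[...,2]; save(c,"s3.png")
    q=X.reshape(-1,3); a=(q[:,:2]-RO)@RX; b=(q[:,:2]-RO)@RY
    k=(abs(a)<.08)&(abs(b)<.08)
    for nm,lo,hi in(("toe",.017,.024),("rail",.093,.103),("gate",.11,.14)):
        m=k&(q[:,2]>lo)&(q[:,2]<hi); 
        if m.sum()>5: print(n,nm,m.sum(),"x",np.percentile(a[m],[2,50,98]).round(4),"y",np.percentile(b[m],[2,98]).round(4))
E
```

```text
t: 11.53
eef_pos: [0.4428, -0.4051, 0.148]
tool_rot: [-0.001, 0.995, -0.098, -0.0]
contact_force: [0.9, 0.0, -0.9]
gripper_width: 0.5
grasp_force: 52.6
tcp [ 0.4428 -0.4051  0.148 ] ydir -101.24 tilt 0.08 F [ 0.9  0.  -0.9] w 0.5 g 52.6 t 11.5 q7 -1.19
[np.float64(0.4419), np.float64(-0.40596000000000004), 0.125, -101.4] -> [-0.07  0.11  2.3 ] spin 0.003
wrist toe 1065 x [-0.04   -0.0362 -0.0317] y [-0.0508  0.0551]
wrist rail 574 x [-0.0228 -0.0222  0.0245] y [-0.0357  0.0569]
wrist gate 2137 x [-0.0227 -0.0221 -0.0215] y [-0.036   0.0343]
scene toe 51 x [-0.0401 -0.0337  0.037 ] y [-0.0504  0.0558]
scene rail 59 x [-0.022   0.0228  0.0317] y [-0.0518  0.0365]
scene gate 70 x [-0.022  -0.0194 -0.0133] y [-0.0381  0.0369]
```

View pics/w4.png

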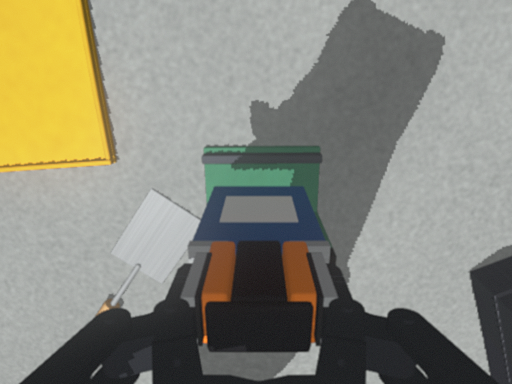

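```bash
python3 -m jog '[[0,0,2,0],[0,0,3.5,0],[0,0,4.2,0],[0,0,4.6,0],[0,0,4.6,0],[0,0,4.8,0],[0,0,4.9,0],[0,0,5,0],[0,0,5,0]]' && python3 -m jog '[[0,0,0.1,0],[0,0,0.2,0],[0,0,0.2,0]]'
```

```text
t: 12.38
eef_pos: [0.4428, -0.4068, 0.099]
tool_rot: [0.0, 0.995, -0.099, 0.001]
contact_force: [-0.1, -0.5, 0.6]
gripper_width: 0.502
grasp_force: 52.9
t: 12.63
eef_pos: [0.4433, -0.407, 0.0989]
tool_rot: [0.001, 0.995, -0.099, 0.001]
contact_force: [-3.0, 2.8, 14.8]
gripper_width: 0.505
grasp_force: 54.4
```

```bash
python3 -m jog '[[0,0,0,0],[0,0,0,0],[-0.4,0,0,0],[-0.8,0,0,0],[-1.2,0,0,0],[-1.6,0,0.05,0],[-2,0,0.1,0],[-2.4,0,0.15,0],[-2.8,0,0.2,0],[-3.2,0,0.3,0],[-3.6,0,0.4,0],[-4,0,0.45,0],[-4.4,0,0.55,0],[-4.7,0,0.6,0],[-4.7,0,0.6,0]]' - 22 && python3 - <<'E'
from h import *
rel(); c=cam("wrist"); save(c,"w5.png"); X=cloud(c)
c=cam("scene"); cv2.imwrite("pics/s4.png",cv2.resize(cv2.cvtColor(c["pixels"],cv2.COLOR_RGB2BGR)[80:210,110:260],None,fx=4,fy=4))
E
```

```text
t: 13.88
eef_pos: [0.3989, -0.3986, 0.0935]
tool_rot: [0.002, 0.995, -0.099, 0.003]
contact_force: [-1.2, 2.5, 16.2]
gripper_width: 0.499
grasp_force: 55.2
tcp [ 0.3989 -0.3986  0.0935] ydir -101.37 tilt 0.42 F [-1.2  2.5 16.2] w 0.499 g 55.2 t 13.9 q7 -1.17
```

View pics/s4.png

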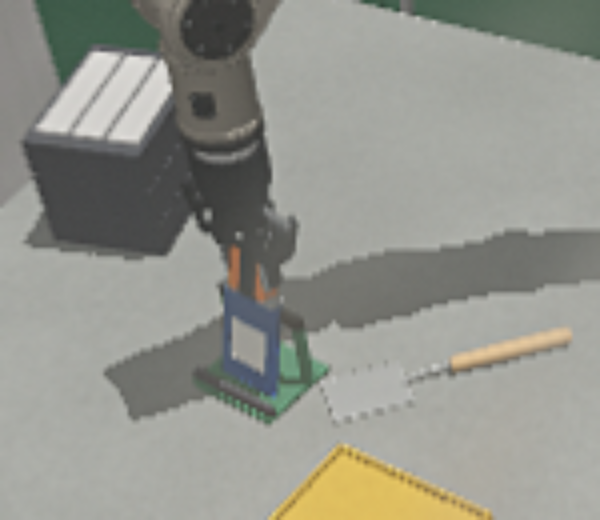

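```bash
python3 -m jog '[[-0.2,0,-0.15,0],[-0.2,0,-0.15,0],[-0.2,0,-0.15,0]]' && python3 -m jog '[[0,0,0,0],[0,0,0,0],[0,0,0,0],[0,0,0,0],[0,0,0,0],[0,0,0,0],[0,0,0,0],[0,0,0,0]]' -1 40 && python3 - <<'E'
from h import *
rel()
for n in("wrist","scene"):
    c=cam(n); X=cloud(c); q=X.reshape(-1,3); a=(q[:,:2]-RO)@RX; b=(q[:,:2]-RO)@RY
    hsv=cv2.cvtColor(c["pixels"],cv2.COLOR_RGB2HSV).reshape(-1,3); H,S=hsv[:,0].astype(int),hsv[:,1]
    m=(abs(a)<.09)&(abs(b)<.06)&(H>100)&(H<125)&(S>90)&(q[:,2]>.01); 
    if m.sum()>30: pf=np.polyfit(q[m][:,2],a[m],1); print(n,m.sum(),"front face x at base",np.polyval(pf,.008),"tilt",np.arctan(pf[0]),"y",np.percentile(b[m],[3,97]),"z",np.percentile(q[m][:,2],[2,98]))
E
```

```text
t: 14.23
eef_pos: [0.3962, -0.3978, 0.0937]
tool_rot: [0.001, 0.995, -0.099, 0.002]
contact_force: [0.1, 2.0, 11.1]
gripper_width: 0.504
grasp_force: 54.6
t: 14.9
eef_pos: [0.394, -0.3966, 0.0915]
tool_rot: [-0.0, 0.995, -0.099, -0.0]
contact_force: [0.7, 0.5, 0.2]
gripper_width: 1.001
grasp_force: 0.0
tcp [ 0.394  -0.3966  0.0915] ydir -101.36 tilt 0.01 F [0.7 0.5 0.2] w 1.001 g 0.0 t 14.9 q7 -1.17
wrist 7920 front face x at base -0.009044976750227097 tilt 0.20589383926387092 y [-0.03325187  0.03612858] z [0.01454361 0.11590328]
```

```bash
python3 -m jog '[[0,0,-2,0],[0,0,-5,0],[0,0,-9,0],[0,0,-13,0],[0,0,-17,0],[0,0,-20,0],[0,0,-21,0],[0,0,-21,0]]' && python3 - <<'E'
from h import *
rel((.6,-.15,.31,-34.15),chute(.21,0,.30)+[-34.15])
E
```

```text
t: 15.67
eef_pos: [0.3955, -0.3977, 0.305]
tool_rot: [0.002, 0.995, -0.099, 0.003]
contact_force: [0.2, -0.2, -0.2]
gripper_width: 1.001
grasp_force: 0.0
tcp [ 0.3955 -0.3977  0.305 ] ydir -101.37 tilt 0.37 F [ 0.2 -0.2 -0.2] w 1.001 g 0.0 t 15.7 q7 -1.12
(0.6, -0.15, 0.31, -34.15) -> [ 15.17 -28.32  -0.5 ] spin -1.173
[np.float64(0.5215633679949899), np.float64(0.31630849234769187), 0.3, -34.15] -> [ -1.71 -72.49   0.26] spin -1.173
```

```bash
python3 -m jog '[[15,-28,0,-0.12],[15,-28,0,-0.24],[15,-28,0,-0.36],[15,-28,0,-0.48],[15,-28,0,-0.6],[15,-28,0,-0.72],[15,-28,0,-0.84],[15,-28,0,-0.96],[-1.7,-72.5,0.3,-1.08],[-1.7,-72.5,0.3,-1.173],[-1.7,-72.5,0.3,-1.173],[-1.7,-72.5,0.3,-1.173],[-1.7,-72.5,0.3,-1.173],[-1.7,-72.5,0.3,-1.173],[-1.7,-72.5,0.3,-1.173],[-1.7,-72.5,0.3,-1.173],[-1.7,-72.5,0.3,-1.173],[-1.7,-72.5,0.3,-1.173],[-1.7,-72.5,0.3,-1.173],[-1.7,-72.5,0.3,-1.173]]' && python3 -m jog '[[0,0,0,0],[0,0,0,0],[0,0,0,0],[0,0,0,0]]' && python3 - <<'E'
from h import *
rel(chute(.21,0,.30)+[-34.15])
c=cam("wrist"); save(c,"w6.png"); X=cloud(c); q=X.reshape(-1,3); hsv=cv2.cvtColor(c["pixels"],cv2.COLOR_RGB2HSV).reshape(-1,3).astype(int)
x=(q[:,:2]-CH)@CE; y=(q[:,:2]-CH)@CF; s=x*np.cos(np.pi/6)+(q[:,2]-.02)*.5; h=-x*.5+(q[:,2]-.02)*np.cos(np.pi/6)
k=(abs(y)<.05)&(h>.025)&(h<.05)&(s>.2)&(s<.5)
br=k&(hsv[:,1]>70)&(hsv[:,0]<25); gr=k&~br
for n,m in(("stub",br),("halves",gr)): print(n,m.sum(),"s",np.percentile(s[m],[1,50,99]).round(4),"y",np.percentile(y[m],[1,99]).round(4),"h",np.median(h[m]).round(4))
k=(abs(y)<.012)&(s>.05)&(s<.22); print("floor h",np.median(h[k]))
E
```

```text
t: 17.33
eef_pos: [0.5161, 0.3237, 0.2963]
tool_rot: [-0.002, 0.882, 0.472, -0.001]
contact_force: [-0.8, 0.2, 0.4]
gripper_width: 1.0
grasp_force: 0.0
t: 17.67
eef_pos: [0.5208, 0.3153, 0.2975]
tool_rot: [0.001, 0.884, 0.467, -0.001]
contact_force: [0.5, -0.7, 0.7]
gripper_width: 1.001
grasp_force: 0.0
tcp [0.5208 0.3153 0.2975] ydir -34.3 tilt 0.11 F [ 0.5 -0.7  0.7] w 1.001 g 0.0 t 17.7 q7 -1.45
[np.float64(0.5215633679949899), np.float64(0.31630849234769187), 0.3, -34.15] -> [ 0.12  0.01 -0.25] spin -0.003
stub 18 s [0.2655 0.2799 0.2836] y [-0.0297  0.0117] h 0.0416
halves 12351 s [0.2467 0.3492 0.4108] y [-0.0284  0.0302] h 0.0418
floor h 0.0016654354672932387
```

View pics/w6.png

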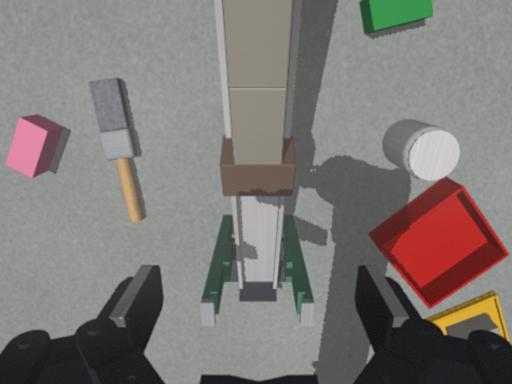

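```bash
python3 - <<'E'
from h import *
c=cam("wrist"); X=cloud(c); im=cv2.cvtColor(c["pixels"],cv2.COLOR_RGB2BGR); 
c2=cam("top"); im2=cv2.cvtColor(c2["pixels"],cv2.COLOR_RGB2BGR)
cv2.imwrite("pics/z1.png",cv2.resize(im[90:210,200:320],(600,600),interpolation=cv2.INTER_CUBIC))
x=(X[...,:2]-CH)@CE; z=X[...,2]; s=x*np.cos(np.pi/6)+(z-.02)*.5; h=-x*.5+(z-.02)*np.cos(np.pi/6)
for u in(226,257,290):
    print(u,[(v,round(float(s[v,u]),3),round(float(h[v,u]),3)) for v in range(60,205,8)])
print(c["P"].round(3).tolist())
E
```

```text
226 [(60, 0.376, 0.041), (68, 0.354, 0.012), (76, 0.349, 0.015), (84, 0.342, 0.013), (92, 0.336, 0.015), (100, 0.327, 0.013), (108, 0.321, 0.015), (116, 0.312, 0.014), (124, 0.305, 0.014), (132, 0.296, 0.014), (140, 0.283, 0.009), (148, 0.283, 0.02), (156, 0.283, 0.03), (164, 0.284, 0.041), (172, 0.275, 0.042), (180, 0.266, 0.042), (188, 0.255, 0.042), (196, 0.101, -0.082), (204, 0.092, -0.075)]
257 [(60, 0.376, 0.043), (68, 0.371, 0.043), (76, 0.364, 0.042), (84, 0.359, 0.043), (92, 0.352, 0.042), (100, 0.347, 0.043), (108, 0.339, 0.041), (116, 0.333, 0.043), (124, 0.325, 0.042), (132, 0.318, 0.042), (140, 0.31, 0.042), (148, 0.302, 0.042), (156, 0.293, 0.041), (164, 0.284, 0.041), (172, 0.276, 0.043), (180, 0.265, 0.041), (188, 0.254, 0.041), (196, 0.198, 0.002), (204, 0.183, 0.001)]
290 [(60, 0.362, 0.015), (68, 0.355, 0.014), (76, 0.348, 0.014), (84, 0.342, 0.014), (92, 0.335, 0.013), (100, 0.327, 0.013), (108, 0.32, 0.014), (116, 0.312, 0.014), (124, 0.304, 0.014), (132, 0.296, 0.014), (140, 0.283, 0.01), (148, 0.282, 0.019), (156, 0.283, 0.031), (164, 0.283, 0.04), (172, 0.274, 0.041), (180, 0.265, 0.042), (188, 0.254, 0.041), (196, 0.103, -0.08), (204, 0.092, -0.074)]
[[0.826, -0.533, -0.186, 0.569], [-0.564, -0.78, -0.271, 0.385], [-0.0, 0.329, -0.944, 0.477], [0.0, 0.0, 0.0, 1.0]]
```

View pics/z1.png

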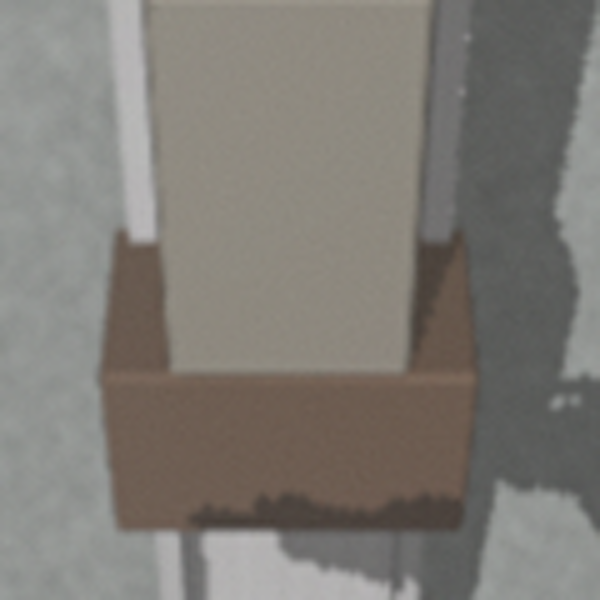

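```bash
python3 - <<'E'
from h import *
rel(chute(.218,.0005,.18)+[-34.15],chute(.218,.0005,.106)+[-34.15])
E
python3 -m jog '[[0.9,0,4,0],[0.9,0,8,0],[0.9,0,12,0],[0.9,0,15,0],[0.9,0,17,0],[0.9,0,18.5,0],[0.9,0,19.1,0],[0.9,0,19.1,0],[0.9,0,19.1,0]]' -1 60
```

```text
tcp [0.5208 0.3161 0.2984] ydir -34.28 tilt 0.03 F [ 0.6 -0.2  0.6] w 0.998 g 0.0 t 17.8 q7 -1.45
[np.float64(0.5256404738098738), np.float64(0.3232097392041837), 0.18, -34.15] -> [ 8.700e-01 -1.000e-02  1.184e+01] spin -0.002
[np.float64(0.5256404738098738), np.float64(0.3232097392041837), 0.106, -34.15] -> [ 8.700e-01 -1.000e-02  1.924e+01] spin -0.002
t: 18.57
eef_pos: [0.5258, 0.325, 0.1084]
tool_rot: [-0.0, 0.884, 0.468, 0.0]
contact_force: [-0.3, -0.9, 0.0]
gripper_width: 1.002
grasp_force: 0.0
```

```bash
python3 -m jog '[[0,0,0.1,0],[0,0,0.1,0],[0,0,0.1,0],[0,0,0.1,0],[0,0,0.1,0],[0,0,0.1,0],[0,0,0.1,0],[0,0,0.1,0]]' 1 60 && python3 - <<'E'
from h import *
rel(chute(.218,.0005,.106)+[-34.15])
E
```

```text
t: 19.23
eef_pos: [0.5261, 0.3254, 0.1081]
tool_rot: [0.0, 0.884, 0.468, 0.001]
contact_force: [-1.5, -1.2, 6.5]
gripper_width: 0.739
grasp_force: 66.7
tcp [0.5261 0.3254 0.1081] ydir -34.18 tilt 0.13 F [-1.5 -1.2  6.5] w 0.739 g 66.7 t 19.2 q7 -1.57
[np.float64(0.5256404738098738), np.float64(0.3232097392041837), 0.106, -34.15] -> [-0.21  0.08  0.21] spin -0.0
```

```bash
python3 -m jog '[[-0.25,0,-0.43,0],[-0.75,0,-1.3,0],[-1.25,0,-2.17,0],[-2,0,-3.46,0],[-3,0,-5.2,0],[-4,0,-6.93,0],[-4.5,0,-9,0],[-4.5,0,-12,0],[-4.5,0,-15,0],[-4.5,0,-15,0]]' && python3 - <<'E'
from h import *
rel()
c=cam("top"); save(c,"t2.png"); X=cloud(c); hsv=cv2.cvtColor(c["pixels"],cv2.COLOR_RGB2HSV); H,S=hsv[...,0].astype(int),hsv[...,1]; z=X[...,2]
m=(((H<6)|(H>174))&(S>150)&(z>.044)&(z<.06)); print("bin",cv2.minAreaRect(X[m][:,:2].astype(np.float32)*1000))
m=((H>20)&(H<32)&(S>120)&(z>.009)&(z<.025)&(X[...,0]<.75)&(X[...,0]>.4)); print("tray",cv2.minAreaRect(X[m][:,:2].astype(np.float32)*1000))
c=cam("wrist"); X=cloud(c);x=(X[...,:2]-CH)@CE; y=(X[...,:2]-CH)@CF;z=X[...,2]; s=x*np.cos(np.pi/6)+(z-.02)*.5; h=-x*.5+(z-.02)*np.cos(np.pi/6)
c=cam("scene"); X=cloud(c);x=(X[...,:2]-CH)@CE; y=(X[...,:2]-CH)@CF;z=X[...,2]; s2=x*np.cos(np.pi/6)+(z-.02)*.5; h2=-x*.5+(z-.02)*np.cos(np.pi/6); 
m2=(abs(y)<.03)&(h2>.035)&(h2<.05)&(s2<.46)&(s2>-.05); print("halves s scene",np.percentile(s2[m2],[1,25,50,75,99]).round(3),m2.sum())
rel((.6576,.0445,.30),(.6576,.0445,.12))
E
```

```text
t: 20.07
eef_pos: [0.5018, 0.2894, 0.2636]
tool_rot: [0.0, 0.884, 0.468, 0.005]
contact_force: [0.1, 1.9, -2.2]
gripper_width: 0.746
grasp_force: 66.9
tcp [0.5018 0.2894 0.2636] ydir -34.16 tilt 0.55 F [ 0.1  1.9 -2.2] w 0.746 g 66.9 t 20.1 q7 -1.43
bin ((657.6510009765625, 44.036407470703125), (138.61865234375, 138.83905029296875), 6.987077236175537)
tray ((592.9783935546875, -190.10086059570312), (188.66226196289062, 203.82101440429688), 82.08267211914062)
halves s scene [-0.002  0.029  0.1    0.133  0.145] 153
tcp [0.4994 0.2868 0.2565] ydir -34.17 tilt 0.06 F [-0.4 -0.5 -3.1] w 0.741 g 66.9 t 20.2 q7 -1.43
(0.6576, 0.0445, 0.3) -> [-11.17  26.7   -4.32] spin 0.0
(0.6576, 0.0445, 0.12) -> [-11.15  26.69  13.68] spin 0.0
```

View pics/t2.png

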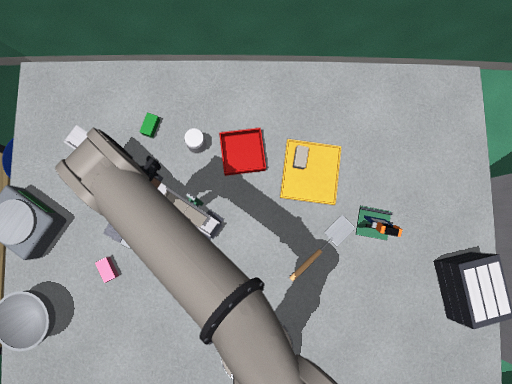

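```bash
python3 -m jog '[[-5,12,-2,0],[-11.2,26.7,-2,0],[-11.2,26.7,-2,0],[-11.2,26.7,-2,0],[-11.2,26.7,-2,0],[-11.2,26.7,-2,0],[-11.2,26.7,-2,0],[-11.2,26.7,-2,0],[-11.2,26.7,-2,0],[-11.2,26.7,-2,0],[-11.2,26.7,2,0],[-11.2,26.7,6,0],[-11.2,26.7,10,0],[-11.2,26.7,13,0],[-11.2,26.7,13,0],[-11.2,26.7,13,0]]' && python3 - <<'E'
from h import *
rel((.6576,.0445,-.02))
c=cam("scene"); save(c,"s5.png"); X=cloud(c); hsv=cv2.cvtColor(c["pixels"],cv2.COLOR_RGB2HSV); H,S=hsv[...,0].astype(int),hsv[...,1]; z=X[...,2]
m=(((H<6)|(H>174))&(S>150)&(z>.044)&(z<.06)); print("bin",cv2.minAreaRect(X[m][:,:2].astype(np.float32)*1000))
E
```

```text
t: 21.55
eef_pos: [0.656, 0.0466, 0.1252]
tool_rot: [-0.001, 0.883, 0.47, -0.002]
contact_force: [0.3, 1.1, -1.0]
gripper_width: 0.743
grasp_force: 67.2
tcp [0.656  0.0466 0.1252] ydir -34.0 tilt 0.25 F [ 0.3  1.1 -1. ] w 0.743 g 67.2 t 21.6 q7 -1.02
(0.6576, 0.0445, -0.02) -> [-0.05  0.31 14.52] spin 0.0
bin ((657.046630859375, 45.86525344848633), (140.16375732421875, 138.4661102294922), 6.789073467254639)
```

```bash
python3 -m jog '[[0,0.2,4,0],[0,0.2,8,0],[0,0.2,11,0],[0,0.2,13,0],[0,0.2,14,0],[0,0.2,14.5,0],[0,0.2,14.5,0],[0,0.2,14.5,0]]' && python3 -m jog '[[0,0,0,0],[0,0,0,0],[0,0,0,0],[0,0,0,0],[0,0,0,0],[0,0,0,0],[0,0,0,0]]' -1 60 && python3 -m jog '[[0,0,-3,0],[0,0,-7,0],[0,0,-11,0],[0,0,-15,0],[0,0,-19,0],[0,0,-23,0],[0,0,-26,0],[0,0,-27,0],[0,0,-27,0]]'
```

```text
t: 22.27
eef_pos: [0.6617, 0.0446, -0.016]
tool_rot: [0.001, 0.884, 0.468, 0.002]
contact_force: [0.2, -0.7, -2.6]
gripper_width: 0.744
grasp_force: 67.5
t: 22.85
eef_pos: [0.6598, 0.044, -0.0184]
tool_rot: [0.0, 0.884, 0.468, 0.0]
contact_force: [-0.7, 0.7, -0.1]
gripper_width: 1.001
grasp_force: 0.0
t: 23.6
eef_pos: [0.6615, 0.0447, 0.2554]
tool_rot: [0.001, 0.884, 0.468, 0.003]
contact_force: [1.1, 0.4, -0.6]
gripper_width: 1.002
grasp_force: 0.0
```

```bash
python3 - <<'E'
from h import *
rel(chute(.02,0,.25)+[-34.15])
c=cam("wrist"); save(c,"w7.png")
c=cam("scene"); X=cloud(c);x=(X[...,:2]-CH)@CE; y=(X[...,:2]-CH)@CF;z=X[...,2]; s=x*np.cos(np.pi/6)+(z-.02)*.5; h=-x*.5+(z-.02)*np.cos(np.pi/6)
m=(abs(y)<.035)&(h>.036)&(h<.047)&(s<.46)&(s>-.05); print("halves s",np.percentile(s[m],[1,50,99]).round(3),"y",np.percentile(y[m],[1,99]).round(3))
hsv=cv2.cvtColor(c["pixels"],cv2.COLOR_RGB2HSV); H,S=hsv[...,0].astype(int),hsv[...,1]
m=(abs(X[...,0]-.657)<.08)&(abs(X[...,1]-.045)<.08)&(H>5)&(H<20)&(S<190)&(S>50)&(z>.01); print("stub",m.sum(),np.median(X[m],0),X[m].max(0))
E
```

```text
tcp [0.6615 0.0447 0.2554] ydir -34.15 tilt 0.36 F [ 1.1  0.4 -0.6] w 1.002 g 0.0 t 23.6 q7 -0.96
[np.float64(0.41490470200292257), np.float64(0.15907004613051307), 0.25, -34.15] -> [ -4.38 -26.83   0.39] spin -0.0
halves s [-0.004  0.1    0.144] y [-0.021  0.023]
stub 249 [0.67721766 0.05747304 0.04605674] [0.72959827 0.08721552 0.35915872]
```

```bash
python3 -m jog '[[-0.4,-2.7,0,-0.12],[-0.9,-5.4,0,-0.24],[-1.3,-8,0,-0.36],[-1.8,-10.7,0,-0.48],[-2.2,-13.4,0,-0.6],[-2.6,-16,0,-0.72],[-3,-18.8,0,-0.84],[-3.5,-21.5,0,-0.96],[-3.9,-24,0,-1.08],[-4.4,-26.8,0,-1.2],[-4.4,-26.8,0,-1.32],[-4.4,-26.8,0,-1.44],[-4.4,-26.8,0,-1.56],[-4.4,-26.8,0,-1.68],[-4.4,-26.8,0,-1.8],[-4.4,-26.8,0,-1.92],[-4.4,-26.8,0,-2.04],[-4.4,-26.8,0,-2.16],[-4.4,-26.8,0,-2.28],[-4.4,-26.8,0,-2.4]]' && python3 -m jog '[[0,0,0,-0.12],[0,0,0,-0.24],[0,0,0,-0.36],[0,0,0,-0.48],[0,0,0,-0.6],[0,0,0,-0.74],[0,0,0,-0.74],[0,0,0,-0.74]]' && python3 - <<'E'
from h import *
rel(chute(.021,0,.015)+[-34.15])
c=cam("wrist"); save(c,"w8.png"); X=cloud(c); q=X.reshape(-1,3); x=(q[:,:2]-CH)@CE; y=(q[:,:2]-CH)@CF;z=q[:,2]; s=x*np.cos(np.pi/6)+(z-.02)*.5; h=-x*.5+(z-.02)*np.cos(np.pi/6)
for a,b in((0,.03),(.04,.07),(.08,.14)):
    m=(abs(y)<.035)&(h>.036)&(h<.05)&(s<b)&(s>a); print(m.sum(),"s",np.percentile(s[m],[1,99]).round(3),"y",np.percentile(y[m],[1,99]).round(3),"h",np.median(h[m]))
m=(abs(y)<.035)&(h>.036)&(h<.05)&(s<.2)&(s>-.05); print(np.percentile(s[m],[.5,99.5]))
E
```

```text
t: 25.37
eef_pos: [0.4119, 0.1572, 0.2495]
tool_rot: [-0.002, -0.119, 0.993, 0.0]
contact_force: [0.5, 0.2, 0.1]
gripper_width: 1.003
grasp_force: 0.0
t: 26.03
eef_pos: [0.4123, 0.1574, 0.2501]
tool_rot: [-0.001, -0.466, 0.885, 0.001]
contact_force: [-0.0, 0.4, -0.4]
gripper_width: 1.002
grasp_force: 0.0
tcp [0.4123 0.1574 0.2501] ydir 145.61 tilt 0.17 F [-0.   0.4 -0.4] w 1.002 g 0.0 t 26.0 q7 1.88
[np.float64(0.41546606340288084), np.float64(0.15989761690007717), 0.015, -34.15] -> [-0.42 -0.18 23.51] spin -0.004
985 s [0.   0.03] y [-0.017  0.021] h 0.04186561876862511
1085 s [0.041 0.07 ] y [-0.018  0.021] h 0.04191825865755359
2436 s [0.08 0.14] y [-0.033  0.033] h 0.0419713838790441
[-0.00047164  0.14091919]
```

View pics/w8.png

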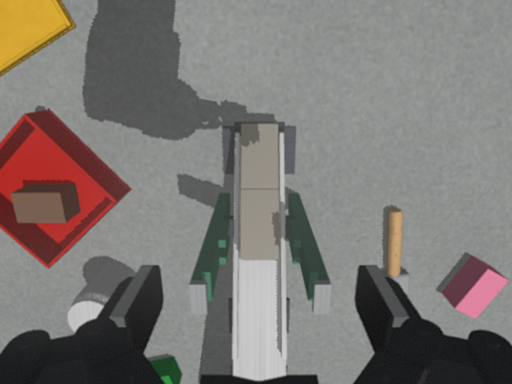

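```bash
python3 -m jog '[[-0.4,0,4,0],[-0.4,0,8,0],[-0.4,0,12,0],[-0.4,0,16,0],[-0.4,0,19.5,0],[-0.4,0,21.5,0],[-0.4,0,22.8,0],[-0.4,0,23.4,0],[-0.4,0,23.4,0],[-0.4,0,23.4,0]]' -1 50 && python3 - <<'E'
from h import *
rel(chute(.0205,.001,.015)+[-34.15])
E
```

```text
t: 26.92
eef_pos: [0.4156, 0.1616, 0.0179]
tool_rot: [0.0, -0.467, 0.884, 0.0]
contact_force: [0.3, -0.5, -0.8]
gripper_width: 0.999
grasp_force: 0.0
tcp [0.4156 0.1616 0.0179] ydir 145.7 tilt 0.01 F [ 0.3 -0.5 -0.8] w 0.999 g 0.0 t 26.9 q7 1.42
[np.float64(0.4143578119333376), np.float64(0.16004519291525338), 0.015, -34.15] -> [0.2  0.01 0.29] spin -0.003
```

```bash
python3 -m jog '[[0.1,0,0.1,0],[0.1,0,0.1,0],[0.1,0,0.1,0],[0.1,0,0.1,0],[0.1,0,0.1,0],[0.1,0,0.1,0],[0.1,0,0.1,0],[0.1,0,0.1,0],[0.1,0,0.1,0],[0.1,0,0.1,0]]' 1 50 && python3 -m jog '[[0,0,-0.2,0],[0,0,-0.2,0],[0.1,0,-0.4,0],[0.3,0,-0.7,0],[0.6,0,-1.2,0],[0.6,0,-1.2,0]]'
```

```text
t: 27.75
eef_pos: [0.4153, 0.1606, 0.0174]
tool_rot: [0.0, -0.467, 0.884, -0.0]
contact_force: [-2.2, -1.3, 7.2]
gripper_width: 0.458
grasp_force: 50.5
t: 28.25
eef_pos: [0.4113, 0.1551, 0.0292]
tool_rot: [-0.0, -0.468, 0.884, -0.0]
contact_force: [-0.9, 0.0, -1.8]
gripper_width: 0.459
grasp_force: 51.1
```

```bash
python3 -m jog '[[0.8,0,-2,0],[1.3,0,-4,0],[1.5,0,-8,0],[1.5,0,-12,0],[1.5,0,-16,0],[1.5,0,-19,0],[1.5,0,-19,0]]' && cat >> h.py <<'E'
def findtray(n):
    c=cam(n); X=cloud(c); z=X[...,2]; hsv=cv2.cvtColor(c["pixels"],cv2.COLOR_RGB2HSV); H,S=hsv[...,0].astype(int),hsv[...,1]
    m=((H>20)&(H<32)&(S>120)&(z>.009)&(z<.025)&(X[...,0]<.8)&(X[...,0]>.38)&(X[...,1]<.1)); r=cv2.minAreaRect(X[m][:,:2].astype(np.float32)*1000); print(n,"tray",np.round(r[0],1),np.round(r[1],1),round(r[2],2)); 
    m=(z>.036)&(z<.055)&(abs(X[...,0]-r[0][0]/1000)<.11)&(abs(X[...,1]-r[0][1]/1000)<.11)&(S<90)
    k,l,st,ce=cv2.connectedComponentsWithStats(m.astype(np.uint8))
    for i in range(1,k):
        if st[i,4]>60: q=cv2.minAreaRect(X[l==i][:,:2].astype(np.float32)*1000); print("  block",ce[i].round(),np.round(q[0],1),np.round(q[1],1),round(q[2],1),"z",np.median(X[l==i][:,2]).round(4))
    return r,c
def tray(x,y,z,T=(.5928,-.190),a=-8.): 
    a=np.radians(a); return [T[0]+x*np.cos(a)-y*np.sin(a),T[1]+x*np.sin(a)+y*np.cos(a),z]
E
python3 - <<'E'
from h import *
findtray("top"); findtray("scene")
rel(tray(-.062,-.044,.22)+[82])
E
```

```text
t: 28.83
eef_pos: [0.4064, 0.1453, 0.224]
tool_rot: [0.005, -0.468, 0.884, -0.002]
contact_force: [1.6, 0.9, -2.6]
gripper_width: 0.461
grasp_force: 52.4
top tray [ 592.4 -189.4] [188.2 202.8] 81.97
  block [301. 156.] [ 639.2 -152.4] [40.  71.3] 79.5 z 0.0449
scene tray [ 592.4 -188.9] [190.3 206.3] 82.18
  block [201. 223.] [ 638.3 -151.2] [41.6 73.5] 77.6 z 0.0467
tcp [0.4037 0.1428 0.2192] ydir 145.69 tilt 0.17 F [-0.9  0.6 -3.1] w 0.462 g 52.4 t 28.9 q7 1.87
[np.float64(0.5252797632957797), np.float64(-0.22494306276510503), 0.22, 82] -> [ 23.52 -30.77  -0.  ] spin 1.112
```

```bash
python3 -m jog '[[7.2,-20.2,0,0.12],[7.2,-20.2,0,0.24],[7.2,-20.2,0,0.36],[7.2,-20.2,0,0.48],[7.2,-20.2,0,0.6],[23.5,-30.8,0,0.72],[23.5,-30.8,0,0.84],[23.5,-30.8,0,0.96],[23.5,-30.8,0,1.08],[23.5,-30.8,0,1.112],[23.5,-30.8,0,1.112],[23.5,-30.8,0,1.112],[23.5,-30.8,0,1.112],[23.5,-30.8,0,1.112],[23.5,-30.8,0,1.112],[23.5,-30.8,0,1.112],[23.5,-30.8,0,1.112]]' && python3 - <<'E'
from h import *
rel(tray(-.062,-.044,.05)+[82],tray(-.062,-.044,.003)+[82])
E
```

```text
t: 30.35
eef_pos: [0.5256, -0.2235, 0.2186]
tool_rot: [-0.0, 0.069, 0.998, -0.0]
contact_force: [0.8, 0.6, -3.0]
gripper_width: 0.456
grasp_force: 52.2
tcp [ 0.5256 -0.2235  0.2186] ydir 82.13 tilt 0.01 F [ 0.8  0.6 -3. ] w 0.456 g 52.2 t 30.4 q7 1.48
[np.float64(0.5252797632957797), np.float64(-0.22494306276510503), 0.05, 82] -> [ 1.000e-02 -1.400e-01  1.686e+01] spin 0.002
[np.float64(0.5252797632957797), np.float64(-0.22494306276510503), 0.003, 82] -> [ 1.000e-02 -1.400e-01  2.156e+01] spin 0.002
```

```bash
python3 -m jog '[[0,-0.1,4,0],[0,-0.1,8,0],[0,-0.1,12,0],[0,-0.1,16,0],[0,-0.1,18.5,0],[0,-0.1,20,0],[0,-0.1,20.8,0],[0,-0.1,21.2,0],[0,-0.1,21.5,0],[0,-0.1,21.6,0],[0,-0.1,21.6,0]]'
```

```text
t: 31.27
eef_pos: [0.5263, -0.2257, 0.0036]
tool_rot: [0.001, 0.069, 0.998, -0.0]
contact_force: [-0.1, -0.0, -3.2]
gripper_width: 0.459
grasp_force: 52.1
```

```bash
python3 -m jog '[[0,0,0.3,0],[0,0,0.5,0],[0,0,0.7,0],[0,0,0.8,0],[0,0,0.8,0]]'; python3 -m jog '[[0,0,0,0],[0,0,0,0],[0,0,0,0],[0,0,0,0],[0,0,0,0],[0,0,0,0],[0,0,0,0]]' -1 50 && python3 -m jog '[[0,0,-2,0],[0,0,-5,0],[0,0,-9,0],[0,0,-13,0],[0,0,-17,0],[0,0,-21,0],[0,0,-24,0],[0,0,-24,0]]'; python3 - <<'E'
from h import *
findtray("wrist"); findtray("scene"); rel(chute(.021,.001,.23)+[-34.15])
E
```

```text
t: 31.68
eef_pos: [0.5314, -0.2264, -0.0009]
tool_rot: [0.005, 0.069, 0.998, -0.001]
contact_force: [4.1, -0.8, 16.0]
gripper_width: 0.463
grasp_force: 55.1
t: 32.27
eef_pos: [0.5252, -0.2254, -0.0056]
tool_rot: [-0.0, 0.069, 0.998, 0.0]
contact_force: [-0.5, -0.3, -0.2]
gripper_width: 1.001
grasp_force: 0.0
t: 32.93
eef_pos: [0.5292, -0.2258, 0.2416]
tool_rot: [0.005, 0.069, 0.998, -0.002]
contact_force: [0.6, 0.0, -1.0]
gripper_width: 1.002
grasp_force: 0.0
wrist tray [ 592. -190.] [188.8 203.1] 82.23
  block [259. 163.] [ 538.7 -228.4] [39.3 70.7] 82.8 z 0.0454
  block [332. 233.] [ 638.5 -152.2] [40.2 73.6] 79.7 z 0.0452
scene tray [ 591.8 -189.9] [192.8 205.6] 82.3
  block [196. 199.] [ 538.1 -226.8] [41.5 74.2] 80.8 z 0.0468
  block [200. 223.] [ 638.1 -151. ] [41.4 72.1] 80.0 z 0.0469
tcp [ 0.526  -0.2256  0.2358] ydir 82.03 tilt 0.16 F [-0.3 -0.   0.5] w 0.999 g 0.0 t 33.0 q7 1.49
[np.float64(0.41463849263331676), np.float64(0.16045897830003542), 0.23, -34.15] -> [16.38 36.69  0.5 ] spin -1.114
```

The first half lies flat in the tray: its top is at z 0.045 and its outline measures 40 x 72. Next is the second one.

```bash
python3 -m jog '[[2.3,19.5,0,-0.12],[2.3,19.5,0,-0.24],[2.3,19.5,0,-0.36],[2.3,19.5,0,-0.48],[2.3,19.5,0,-0.6],[16.4,36.7,0,-0.72],[16.4,36.7,0,-0.84],[16.4,36.7,0,-0.96],[16.4,36.7,0,-1.08],[16.4,36.7,0,-1.114],[16.4,36.7,0,-1.114],[16.4,36.7,0,-1.114],[16.4,36.7,0,-1.114],[16.4,36.7,0,-1.114],[16.4,36.7,0,-1.114],[16.4,36.7,0,-1.114],[16.4,36.7,0,-1.114],[16.4,36.7,0,-1.114]]' && python3 - <<'E'
from h import *
rel(chute(.0205,.0015,.0165)+[-34.15])
c=cam("wrist"); X=cloud(c); q=X.reshape(-1,3); x=(q[:,:2]-CH)@CE; y=(q[:,:2]-CH)@CF;z=q[:,2]; s=x*np.cos(np.pi/6)+(z-.02)*.5; h=-x*.5+(z-.02)*np.cos(np.pi/6)
m=(abs(y)<.035)&(h>.036)&(h<.05)&(s<.4)&(s>-.05); print(m.sum(),"s",np.percentile(s[m],[.5,99.5]).round(4),"y",np.percentile(y[m],[1,99]).round(3),"h",np.median(h[m]))
E
```

```text
t: 34.53
eef_pos: [0.414, 0.1603, 0.2345]
tool_rot: [-0.0, -0.468, 0.884, 0.0]
contact_force: [-0.9, 0.2, 0.3]
gripper_width: 0.999
grasp_force: 0.0
tcp [0.414  0.1603 0.2345] ydir 145.8 tilt 0.02 F [-0.9  0.2  0.3] w 0.999 g 0.0 t 34.5 q7 1.83
[np.float64(0.4139440265485555), np.float64(0.1603258736152325), 0.0165, -34.15] -> [ 0.   0.  21.8] spin -0.001
2858 s [-0.0012  0.1356] y [-0.033  0.033] h 0.04188877873486685
```

```bash
python3 -m jog '[[0,0,4,0],[0,0,8,0],[0,0,12,0],[0,0,15.5,0],[0,0,18.5,0],[0,0,20.5,0],[0,0,21.4,0],[0,0,21.8,0],[0,0,21.8,0],[0,0,21.8,0]]' -1 50 && python3 -m jog '[[0,0,0,0],[0,0,0,0],[0,0,0,0],[0,0,0,0],[0,0,0,0],[0,0,0,0],[0,0,0,0],[0,0,0,0],[0,0,0,0],[0,0,0,0]]' 1 50 && python3 -m jog '[[0,0,-0.2,0],[0,0,-0.2,0],[0.1,0,-0.4,0],[0.3,0,-0.7,0],[0.8,0,-1.6,0],[1.4,0,-3,0],[1.5,0,-6,0],[1.5,0,-10,0],[1.5,0,-14,0],[1.5,0,-18,0],[1.5,0,-20,0],[1.5,0,-20,0]]' && python3 - <<'E'
from h import *
findtray("top"); findtray("scene")
rel(tray(-.065,.046,.22,T=(.5922,-.1895))+[82])
E
```

```text
t: 35.42
eef_pos: [0.4147, 0.1613, 0.0176]
tool_rot: [0.001, -0.468, 0.884, -0.0]
contact_force: [1.4, 0.5, 0.0]
gripper_width: 0.998
grasp_force: 0.0
t: 36.25
eef_pos: [0.4142, 0.1608, 0.0173]
tool_rot: [0.0, -0.468, 0.884, -0.0]
contact_force: [-1.3, -1.5, 8.1]
gripper_width: 0.461
grasp_force: 50.3
t: 37.25
eef_pos: [0.4076, 0.1497, 0.2207]
tool_rot: [0.003, -0.468, 0.884, -0.002]
contact_force: [1.3, 0.5, -2.6]
gripper_width: 0.461
grasp_force: 51.6
top tray [ 592.9 -189.9] [188.5 203.5] 82.08
  block [301. 156.] [ 638.5 -151.9] [39.2 69.5] 79.2 z 0.0449
  block [324. 185.] [ 540.1 -227.5] [37.5 70.5] 83.0 z 0.0448
scene tray [ 591.8 -189.3] [191.2 204.9] 82.16
  block [195. 199.] [ 536.9 -227.9] [42.6 75.7] 83.0 z 0.0466
  block [200. 223.] [ 638.9 -151.2] [41.4 73.5] 78.1 z 0.0468
tcp [0.4052 0.1476 0.2165] ydir 145.81 tilt 0.1 F [ 0.2  0.7 -4.1] w 0.463 g 51.5 t 37.4 q7 1.84
[np.float64(0.5342345381759609), np.float64(-0.13490141727548352), 0.22, 82] -> [ 16.12 -26.55  -0.3 ] spin 1.114
```

```bash
python3 -m jog '[[6,-18,0,0.12],[6,-18,0,0.24],[6,-18,0,0.36],[6,-18,0,0.48],[6,-18,0,0.6],[16.1,-26.6,0,0.72],[16.1,-26.6,0,0.84],[16.1,-26.6,0,0.96],[16.1,-26.6,0,1.08],[16.1,-26.6,0,1.114],[16.1,-26.6,0,1.114],[16.1,-26.6,0,1.114],[16.1,-26.6,0,1.114],[16.1,-26.6,0,1.114],[16.1,-26.6,0,1.114],[16.1,-26.6,0,1.114]]' && python3 - <<'E'
from h import *
rel(tray(-.065,.046,.003,T=(.5922,-.1895))+[82])
E
```

```text
t: 38.68
eef_pos: [0.5351, -0.1337, 0.2165]
tool_rot: [-0.0, 0.069, 0.998, -0.0]
contact_force: [-0.1, -0.4, -3.3]
gripper_width: 0.455
grasp_force: 51.7
tcp [ 0.5351 -0.1337  0.2165] ydir 82.12 tilt 0.01 F [-0.1 -0.4 -3.3] w 0.455 g 51.7 t 38.7 q7 1.31
[np.float64(0.5342345381759609), np.float64(-0.13490141727548352), 0.003, 82] -> [ 0.07 -0.13 21.35] spin 0.002
```

```bash
python3 -m jog '[[0.1,-0.1,4,0],[0.1,-0.1,8,0],[0.1,-0.1,12,0],[0.1,-0.1,16,0],[0.1,-0.1,18.5,0],[0.1,-0.1,20,0],[0.1,-0.1,20.8,0],[0.1,-0.1,21.4,0],[0.1,-0.1,21.7,0],[0.1,-0.1,21.9,0],[0.1,-0.1,22,0],[0.1,-0.1,22,0]]'; python3 -m jog '[[0,0,0,0],[0,0,0,0],[0,0,0,0],[0,0,0,0],[0,0,0,0],[0,0,0,0],[0,0,0,0]]' -1 50 && python3 -m jog '[[0,0,-2,0],[0,0,-5,0],[0,0,-9,0],[0,0,-13,0],[0,0,-17,0],[0,0,-21,0],[0,0,-24,0],[0,0,-24,0]]'; python3 - <<'E'
from h import *
rel(); findtray("wrist"); r,c=findtray("scene"); save(c,"s9.png")
c=cam("top"); save(c,"t9.png")
a=cv2.imread("pics/t9.png")[100:250,50:430]; b=cv2.imread("pics/s9.png")[80:310,110:420]
im=np.zeros((600,760,3),np.uint8); im[:300]=cv2.resize(a,(760,300)); im[300:,:404]=cv2.resize(b,(404,300)); cv2.imwrite("pics/end.png",im)
E
```

```text
t: 39.68
eef_pos: [0.5377, -0.1352, -0.0]
tool_rot: [0.003, 0.069, 0.998, -0.001]
contact_force: [-1.1, 0.2, 10.4]
gripper_width: 0.458
grasp_force: 53.8
t: 40.27
eef_pos: [0.534, -0.135, -0.0035]
tool_rot: [-0.0, 0.069, 0.998, 0.0]
contact_force: [0.8, 0.3, -1.1]
gripper_width: 1.001
grasp_force: 0.0
t: 40.93
eef_pos: [0.5379, -0.1348, 0.2434]
tool_rot: [0.005, 0.069, 0.998, -0.001]
contact_force: [1.0, -0.4, 0.5]
gripper_width: 0.998
grasp_force: 0.0
tcp [ 0.5379 -0.1348  0.2434] ydir 82.05 tilt 0.62 F [ 1.  -0.4  0.5] w 0.998 g 0.0 t 40.9 q7 1.33
wrist tray [ 592.1 -190.1] [188.5 204.8] 82.09
  block [258. 162.] [ 546.6 -137.1] [39.5 71. ] 81.2 z 0.0454
  block [179. 166.] [ 538.9 -227.9] [39.7 71.3] 82.1 z 0.0455
  block [257. 236.] [ 638.1 -151.8] [39.6 72.9] 79.8 z 0.0452
scene tray [ 592.1 -188.4] [191.4 203.9] 82.12
  block [196. 199.] [ 536.9 -226.3] [41.8 73.9] 82.9 z 0.0471
  block [215. 207.] [ 545.4 -137.1] [41.7 75.5] 82.9 z 0.047
  block [201. 223.] [ 637.3 -151.2] [41.3 73.3] 81.8 z 0.0472
```

View pics/end.png

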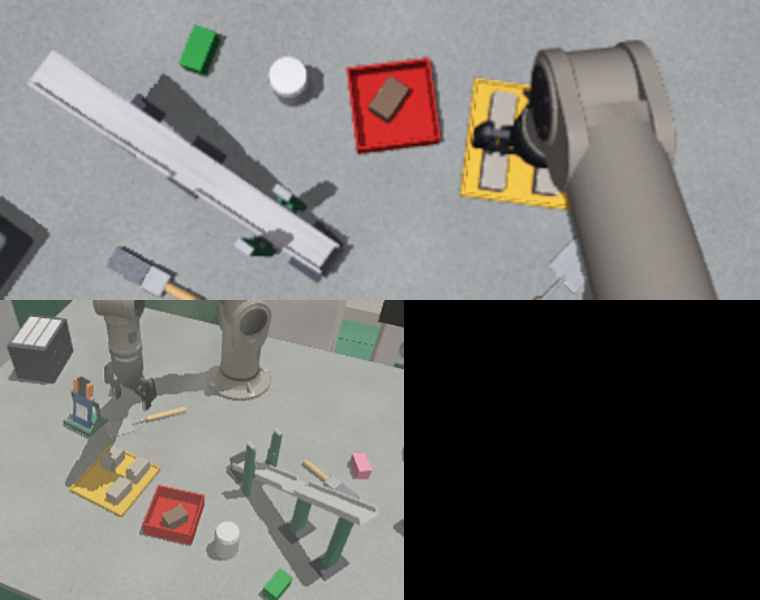

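The final view shows the chute empty, the stub in the bin at (388,98), the gate leaning on its rest at (83,405) in the lower crop, and three blocks flat in the tray. I'll hand it in.

```bash
python3 -m jog '[[0,0,0,0],[0,0,0,0],[0,0,0,0],[0,0,0,0],[0,0,0,0],[0,0,0,0]]' >/dev/null && python3 -c "
from station import bot
print(bot.hand_in())"
```

```text
the job is handed in; nothing more can be done
None
```

Job handed in at about 41 s: the gate leans on its rest, the stub is in the scrap bin, and all three half-prisms lie flat in the tray; hand-in gave no verdict.

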